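Fetch the bearing from behind the tools

ROBOT

A 7-joint arm with a two-finger parallel gripper is mounted at the origin on a cart in front of the work surface, level with it; the furniture and walls round the work are solid. World frame = base frame: x ahead of the robot, y to its left, z up, the work surface at z = 0. Lengths are in m, angles in rad, forces in N, time in s.
With the tool pointing down it reaches from about 0.425 to 0.925 m from the base axis. Payload 6.8 kg.
Tool frame: the origin (TCP) lies on the centre line of the jaws, within the pads' length; the fingertips stand 25 mm ahead of it and the grasp point (between the pads) lies 6 mm ahead of it; z points along the fingers, y is the line along which they close (so a half turn about z gives the same grasp; the last joint's range is limited). The gripper opens to 85 mm and grips with 20 to 120 N. Pads are 22 mm wide; open, the fingers measure 114 mm over their backs; the gripper's body (76 mm by 85 mm) begins 54 mm behind the grasp point. The pads swing forward as they close: fully open they stand 13 mm farther back than shut.
Start: joints at [-0.108, 0.477, 0.022, 1.555, -0.011, 1.109, -0.083], TCP at [0.675, 0, 0.236] pointing down, gripper open.
Joint ranges: [-2.96, 2.96], [-0.34, 2.1], [-1.41, 1.46], [0.24, 2.44], [-1.37, 4.51], [0.17, 1.92], [-2.96, 2.96]. Speed limits (rad/s): [2.39, 2.39, 3.14, 3.14, 3.14, 3.14, 3.14].

INTERFACE

Orientations are given as a rotation vector (axis times angle).
In Python, from bench import telemetry, grab_frame, job gives the robot as it stands.
- The arm moves only by the tool apply_moves, never from a script. Its argument "rows" is a list of rows, each a list of 2 entries, a list of its own where there are three numbers: the shift along the tool's x, y, z each as a share of 250 mm, from -1 to 1, then the turn, a rotation vector about the tool's x, y, z each as a share of pi rad, from -1 to 1. A call has 1 to 10 rows; each row is the pose to reach, as a shift and turn from the pose commanded when the call began, along the tool's axes at that moment, turning the shorter way round; what a row does not reach only later rows make up. A row lasts 1/8 s, in which the tool goes at most 62.5 mm and 10.7 degrees, less where a joint would pass 70% of its speed; a pose out of reach is approached as far as the arm can. A call with a number of a shift or a turn outside -1 to 1 is refused whole. A call with a gripper value outside its range is refused whole. "jaw" is the gripper's target within -1 to 1 (fully open at 1, half-way at 0, shut at -1), set as the call begins (left out, the last holds). The fingers move at their own pace and stop on an object; "newtons" is the grip in N (left out, the last holds). Time passes only in rows, so rows that repeat a pose let the fingers close. It gives the time, the measured TCP pose, the force, the opening and the grip force at its end, in the units of the state.
- telemetry.get_obs(): the state, without advancing time (a new reading comes with each control period).
- grab_frame(name): name is "scene" or "side" or "wrist"; returns a dict with "frame" (400x640x3 uint8, red, green, blue), "vertical_fov" (degrees; the focal length in pixels is half the picture's height over the tangent of half this angle, whatever the lens; pixels are square), "cx", "cy" (the principal point, pixels), "k1" (the pictures are not rectified: a ray, as slopes to the right and down, at radius r is drawn at 1 + k1 r^2 times it, then the intrinsics apply), "origin" and "attitude" of the camera in the world. Camera axes: x right, y up, looking along -z (the intrinsics and any distortion apply to the point x, -y, -z); pixel columns grow to the right and rows downward; lengths in m; the calibration is good to about 2 mm. A picture is of the moment at which its call begins. There is no depth.
- job.hand_in(): hands the job in; it is judged then, once.
The state is a dict: "clock": time; "joints": joint angles; "qvel": joint speeds; "tau": joint torques, N m; "tcp_pos": TCP position; "orientation": TCP orientation; "contact_force": force on the tool from outside, world axes, zero at the start; "moment": the same for the moment, N m; "grip_width": finger opening in m; "gripper_force": force on a finger pad.
Only numpy, scipy, OpenCV 4.12 (cv2) and the standard library are available. Lean on these libraries where they do the work, as an engineer would, in place of code of your own. Each camera call takes 0.05 s, during which the arm holds its last target. There are 200 camera calls.

TASK

The ball bearing at the back of the grey storage bay is hemmed in by three standing tools (tee driver, clamp block, screw jack). First clear all three tools out of the bay and stand them on the black rubber mat; then, with the bay otherwise empty, take the bearing out and lay it flat in the middle of the round measuring table; finally stand each tool back on the very spot in the bay where it stood at the start. Keep the tools upright and never knock one over.

Things in the scene. Friction and masses are not known exactly. Their poses are not given: they have to be found in the camera images.
- bearing_mid (a point): Centre of the loose steel ball bearing: a ring 42 mm in diameter and 14 mm high with a small black-edged bore, lying flat in the bay near its closed back. The point is on its axis, 7 mm above its underside; z is its axis. About 0.12 kg; grip it by its outer rim.
- tee_mid (a point): Centre of the loose black tee driver: it stands on a foot about 40 mm across (18 mm high), a stem 20 mm thick rises from that, and a round cross bar 15 mm thick and 64 mm long lies on top with its axis 86 mm above the underside; 94 mm high in all. The point is on the stem's axis, 47 mm above the underside. The cross bar runs along this point's y axis, z is up; grip the bar across, along x. About 0.21 kg.
- clamp_mid (a point): Centre of the loose clamp block: a slim dark steel block 76 mm high, foot 24 x 26 mm and 14 mm high, body 18 x 18 mm up to 60 mm, a bright round head 21 mm in diameter from 60 to 76 mm above the underside, and a cross pin 7 mm thick and 52 mm long, along this point's y axis, 30 mm above the underside. The point is on the upright axis, 38 mm above the underside; z is up. Grip it by the round head. About 0.16 kg.
- jack_mid (a point): Centre of the loose machinist's screw jack: a turned steel stand 88 mm high with a dark bell-shaped foot 42 mm in diameter tapering up to 26 mm (40 mm high), a thin screw 16 mm thick, and a bright round head 24 mm in diameter from 55 to 80 mm above the underside, narrowing above that. The point is on its axis, 44 mm above the underside; z is up. Grip it by the round head. About 0.22 kg.
- bay: Fixed grey sheet-metal storage bay, 145 mm deep (its x) by 190 mm wide (its y), floor 3 mm thick, with a 16 mm high, 4 mm thick edge along the back (+x) and both sides (+y, -y); the front (-x) is open. Its origin is under the centre of the floor, on the bench. At the start the bearing lies about 20 mm behind the centre; one tool stands about 56 mm to the left of the bearing, one as far to the right and one as far in front; which tool stands where changes.
- mat_top (a point): Centre of the upper face of the fixed black rubber mat that is the side area, 130 mm (its x) by 150 mm (its y), 4 mm thick, lying on the bench; the point is on its upper face, z up. All three tools stand on it together, with their centres over the mat.
- table_top (a point): Centre of the upper face of the fixed round measuring table, bright steel, flat face 80 mm in diameter, 24 mm above the bench on a waisted foot 92 mm in diameter; z up. The bearing goes here, centred.

How it is judged:
By the outcome, as a careful person would: the job done as asked, in the order asked, and still so for the second after the job is handed in, with the robot touching nothing.
It also fails if it takes over 136 s, if anything falls off the work surface, if the arm or the gripper's body presses on something with over 40 N, if the wrist force passes 120 N, or if a joint passes its speed limit or range.

## Working session

There is one attempt and no reset: what is moved stays moved. The work goes in short steps, Python scripts to look and compute and a tool call to move; the robot and the scene stay as the last step left them, time stands still between calls to the robot, and variables do not carry over. Pictures are saved under pics/ and viewed, at most 14 in all, crops included, and the job is handed in when it is done.

Besides the shell and the picture viewer there is one more tool, called after "Call:" by a JSON object that holds its "api" and its "payload", one argument or row to a line. apply_moves: Moves the arm, as the interface text tells. Its arguments: {"type":"object","properties":{"rows":{"type":"array"},"jaw":{"type":"number"},"newtons":{"type":"number"}},"required":["rows"]}

```bash
ls; mkdir -p pics
cat > h.py <<'E'
import numpy as np, cv2
from scipy.spatial.transform import Rotation as R
from bench import telemetry, grab_frame, job
def cam(n,save=None):
    d=grab_frame(n)
    if save: cv2.imwrite(f'pics/{save}.png',d['frame'][:,:,::-1])
    return d
def par(d):
    h,w=d['frame'].shape[:2]; f=h/2/np.tan(np.radians(d['vertical_fov'])/2)
    K=np.array([[f,0,d['cx']],[0,f,d['cy']],[0,0,1]]); a=np.array(d['attitude'],float)
    A=a if a.shape==(3,3) else (R.from_rotvec(a).as_matrix() if a.size==3 else R.from_quat(a).as_matrix())
    return K,np.array([d['k1'],0,0,0,0.]),A,np.array(d['origin'],float)
def ray(d,px):
    K,D,A,o=par(d); p=cv2.undistortPoints(np.array(px,float).reshape(-1,1,2),K,D).reshape(-1,2)
    return o,np.c_[p[:,0],-p[:,1],-np.ones(len(p))]@A.T
def plane(d,px,z):
    o,v=ray(d,px); return o+v*((z-o[2])/v[:,2])[:,None]
def proj(d,P):
    K,D,A,o=par(d); q=(np.atleast_2d(P)-o)@A; q=q*[1,-1,-1]
    return cv2.projectPoints(q.reshape(-1,1,3),np.zeros(3),np.zeros(3),K,D)[0].reshape(-1,2)
E
python3 - <<'E'
from h import *
for n in ('scene','side','wrist'):
    d=cam(n,n+'0'); print(n,d['vertical_fov'],d['k1'],d['cx'],d['cy'],d['origin'],d['attitude'])
print(telemetry.get_obs())
E
```

```text
pics
scene 43.34745229768844 -0.16086769803999554 317.5046092529536 198.4476059576719 [ 0.17780595 -0.96745591  0.47921673] [ 1.05648691 -0.24700244 -0.43171449]
side 43.5364556477789 0.016834257137163043 320.23833251852824 198.9184281724885 [ 0.42657119 -0.92037096  0.64818746] [ 0.83855153 -0.07846431 -0.12743948]
wrist 58.49091268764673 -0.06735836116106106 316.9305751240271 200.21918756498133 [0.67439303 0.07111738 0.37270061] [-0.2839172   0.00098211  0.00085353]
{'clock': 0.15, 'joints': array([-0.10810583,  0.47762385,  0.02233906,  1.55621317, -0.01146258,
        1.10930704, -0.08307989]), 'qvel': array([-0.00104911, -0.00340633,  0.0002683 , -0.00445904,  0.00057951,
        0.00055761, -0.00081717]), 'tau': array([ 1.55385478e-03, -5.96924365e+01,  1.60940632e+00, -2.81490952e+01,
        1.26662746e-02,  6.56643446e-03,  5.58682734e-05]), 'tcp_pos': array([ 6.74549873e-01, -7.75241010e-06,  2.35244502e-01]), 'orientation': array([-2.22072269e+00, -2.22087211e+00,  1.71803488e-03]), 'contact_force': array([ 0.12914995,  0.6336619 , -0.03733937]), 'moment': array([ 0.00431163,  0.02358564, -0.04278881]), 'gripper_force': 0.0, 'grip_width': 0.08550010226650119}
```

View pics/scene0.png

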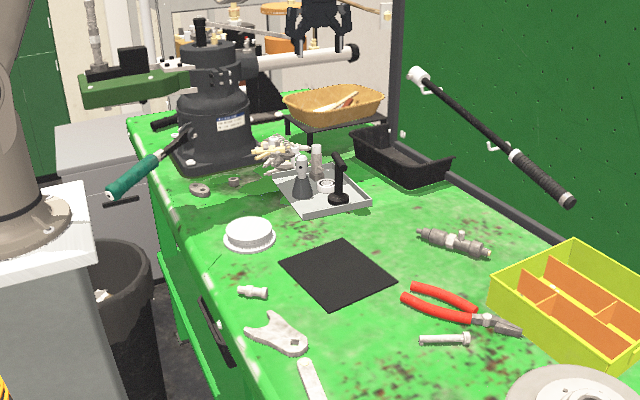

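View pics/side0.png

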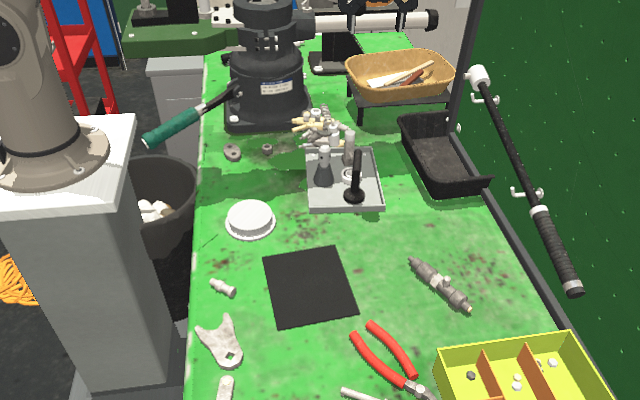

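View pics/wrist0.png

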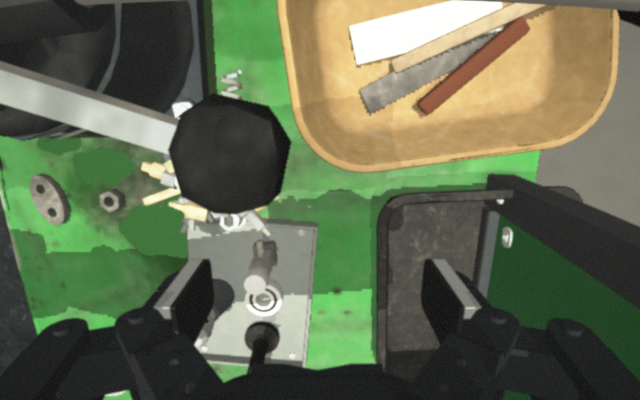

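The side view shows the bay at (345,180) with the jack in front (324,168), tee driver nearest the camera (357,178), clamp at the far side (349,150) and the bearing between them (350,175). The mat is at (310,287) and the table at (250,215). In the wrist view, a pipe with a black knob at (230,155) hangs over the far side of the bay.

Run:
```python
from h import *
a=cv2.imread('pics/side0.png')[125:225,270:410]; b=cv2.imread('pics/scene0.png')[135:225,255:395]
A=cv2.resize(a,None,fx=5,fy=5,interpolation=cv2.INTER_CUBIC);B=cv2.resize(b,None,fx=5,fy=5,interpolation=cv2.INTER_CUBIC)
cv2.imwrite('pics/c1.png',A);cv2.imwrite('pics/c2.png',B)
# knob triangulation
ds={n:cam(n) for n in('scene','side','wrist')}
def tri(obs):
    M=np.zeros((3,3));v=np.zeros(3)
    for n,p in obs.items():
        o,r=ray(ds[n],[p]); r=r[0]/np.linalg.norm(r[0]); P=np.eye(3)-np.outer(r,r); M+=P; v+=P@o
    X=np.linalg.solve(M,v); return X,[ (n,proj(ds[n],X)[0].round(1)) for n in obs]
print('knob',tri({'scene':(351,52),'side':(433,20),'wrist':(230,155)}))
# mat/table
for n in('scene','side'):
    im=ds[n]['frame']; hsv=cv2.cvtColor(im,cv2.COLOR_RGB2HSV)
    m=(hsv[...,2]<60).astype(np.uint8); 
    k,l,s,c=cv2.connectedComponentsWithStats(m)
    t=(338,275) if n=='scene' else (310,287)
    mm=(l==l[t[1],t[0]]).astype(np.uint8)
    cn=max(cv2.findContours(mm,0,2)[0],key=cv2.contourArea)
    q=cv2.approxPolyDP(cn,8,True).reshape(-1,2); W=plane(ds[n],q,0.004); print(n,'mat',q.tolist(),W.round(4).tolist(),W.mean(0))
    w=((hsv[...,1]<60)&(hsv[...,2]>150)).astype(np.uint8)
    k,l,s,c=cv2.connectedComponentsWithStats(w)
    t=(248,232) if n=='scene' else (250,215)
    i=l[t[1],t[0]]; print('table',s[i],c[i],plane(ds[n],[c[i]],0.02))
```

```text
knob (array([0.73045828, 0.01574476, 0.25866244]), [('scene', array([337.8,  43.9])), ('side', array([401.3,  18.6])), ('wrist', array([473.7, 259.5]))])
scene mat [[0, 0], [0, 399], [128, 399], [109, 345], [134, 325], [149, 264], [166, 281], [150, 300], [167, 399], [639, 399], [639, 0], [336, 0], [340, 26], [348, 3], [352, 22], [339, 52], [321, 26], [316, 39], [313, 27], [299, 39], [298, 55], [284, 28], [292, 6], [301, 26], [301, 0]] [[-0.6489, 6.9331, 0.004], [-0.007, -0.4614, 0.004], [0.1493, -0.522, 0.004], [0.1415, -0.4184, 0.004], [0.1804, -0.3927, 0.004], [0.229, -0.254, 0.004], [0.2446, -0.3122, 0.004], [0.2123, -0.3476, 0.004], [0.1927, -0.5413, 0.004], [0.6865, -0.824, 0.004], [6.2534, 2.4523, 0.004], [2.2586, 2.7684, 0.004], [1.6385, 1.6066, 0.004], [2.2402, 2.5439, 0.004], [1.7756, 1.7027, 0.004], [1.2835, 0.9882, 0.004], [1.5433, 1.6598, 0.004], [1.3354, 1.3148, 0.004], [1.4878, 1.6515, 0.004], [1.2617, 1.3582, 0.004], [1.0983, 1.0215, 0.004], [1.3325, 1.7071, 0.004], [1.7871, 2.5962, 0.004], [1.4443, 1.7188, 0.004], [2.0145, 2.918, 0.004]] [1.20540425 1.23470293 0.004  
[... 1164 characters left out ...]
32, 0.5478, 0.004], [0.9427, 0.6814, 0.004], [0.8918, 0.5276, 0.004], [0.9261, 0.6831, 0.004], [0.78, 0.6807, 0.004], [0.7421, 0.5504, 0.004], [0.7571, 0.6829, 0.004], [0.6534, 0.6764, 0.004], [0.7451, 0.7095, 0.004], [0.7517, 0.8071, 0.004], [0.2678, 0.8501, 0.004], [0.278, 0.6558, 0.004], [0.1016, 0.6413, 0.004], [0.0718, 0.7132, 0.004], [0.1818, 0.7197, 0.004], [0.1645, 0.8586, 0.004], [-0.01, 0.8725, 0.004], [0.0245, 0.686, 0.004], [-0.0296, 0.874, 0.004], [0.0959, 0.3639, 0.004], [0.0402, 0.4095, 0.004], [0.0654, 0.4674, 0.004], [-0.0426, 0.875, 0.004]] [0.47597317 0.43184803 0.004     ]
table [ 225  199   51   42 1536] [249.28385417 219.09830729] [[ 0.40516283 -0.26454776  0.02      ]]
```

View pics/c1.png

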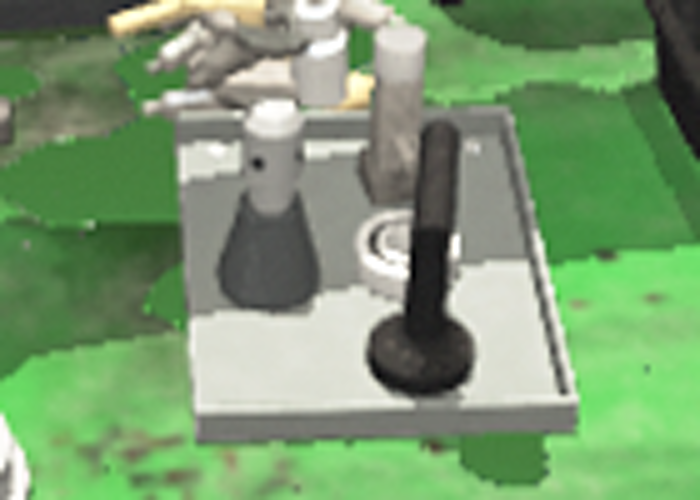

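View pics/c2.png

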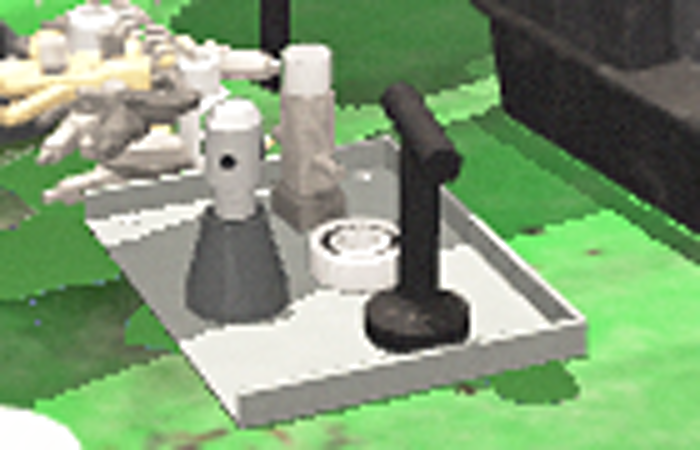

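The close-ups show the jack head at side (324,157) / scene (302,169), the clamp head at side (350,135) / scene (317,149), the tee foot at side (354,196) / scene (338,199) and the bearing bore at side (349,173) / scene (327,183). The bay corners are also clear.

```bash
cat >> h.py <<'E'
def tri(ds,obs):
    M=np.zeros((3,3));v=np.zeros(3)
    for n,p in obs.items():
        o,r=ray(ds[n],[p]); r=r[0]/np.linalg.norm(r[0]); P=np.eye(3)-np.outer(r,r); M+=P; v+=P@o
    X=np.linalg.solve(M,v); return X.round(4),[tuple(proj(ds[n],X)[0].round(1)) for n in obs]
E
python3 - <<'E'
from h import *
ds={n:cam(n) for n in('scene','side','wrist')}
S=lambda u,v:(270+u/5-.4,125+v/5-.4); C=lambda u,v:(255+u/5-.4,135+v/5-.4)
print('knob ss',tri(ds,{'scene':(353,52),'side':(434,20)}))
for n,s,c,z in [('jackhead',(271,170),(233,170),.0705),('clamphead',(400,52),(308,70),.071),('bar',(438,172),(425,130),.089),('teefoot',(421,352),(417,320),.012),('bearing',(400,242),(360,240),.017),('barnear',(432,225),(450,165),.089),('barfar',(441,130),(396,95),.089),
 ('cnrFR',(198,440),(240,425),0),('cnrBR',(575,435),(583,355),0),('FRt',(198,408),(240,398),.016),('BRt',(577,400),(583,322),.016),('BLt',(512,108),(387,138),.016),('FLt',(180,115),(88,198),.016)]:
    print(n,tri(ds,{'side':S(*s),'scene':C(*c)}),plane(ds['side'],[S(*s)],z)[0].round(4),plane(ds['scene'],[C(*c)],z)[0].round(4))
for n,q in [('side',[(263,256),(340,245),(358,312),(278,329)]),('scene',[(278,266),(341,238),(398,284),(333,310)])]:
    W=plane(ds[n],q,.004); print(n,W.round(4).tolist(),W.mean(0).round(4))
for n,q in [('side',[(226,217),(275,217)]),('scene',[(224,232),(272,232)])]: print(n,plane(ds[n],q,.024).round(4).tolist())
E
```

```text
knob ss (array([0.8425, 0.1324, 0.206 ]), [(np.float64(353.7), np.float64(52.7)), (np.float64(433.3), np.float64(19.1))])
jackhead (array([ 0.5548, -0.1565,  0.0622]), [(np.float64(323.4), np.float64(158.1)), (np.float64(301.7), np.float64(169.0))]) [ 0.5535 -0.1691  0.0705] [ 0.5473 -0.1706  0.0705]
clamphead (array([ 0.6166, -0.0986,  0.0716]), [(np.float64(349.5), np.float64(134.9)), (np.float64(316.3), np.float64(148.7))]) [ 0.6169 -0.0982  0.071 ] [ 0.6173 -0.0969  0.071 ]
bar (array([ 0.6113, -0.2038,  0.0884]), [(np.float64(357.9), np.float64(159.9)), (np.float64(338.8), np.float64(159.9))]) [ 0.6105 -0.2017  0.089 ] [ 0.6103 -0.2087  0.089 ]
teefoot (array([ 0.6077, -0.2093,  0.0078]), [(np.float64(353.7), np.float64(194.9)), (np.float64(338.1), np.float64(198.7))]) [ 0.6066 -0.2143  0.012 ] [ 0.6039 -0.2155  0.012 ]
bearing (array([ 0.6088, -0.1582,  0.0208]), [(np.float64(349.7), np.float64(173.2)), (np.float64(326.4), np.float64(182.4))]) [ 0.6097 -0.1529  0.017 ] [ 0.6124 -0.1523  0.017 ]
barnear (array([ 0.6028, -0.2366,  0.0895]), [(np.float64(356.9), np.float64(170.9))
[... 1013 characters left out ...]
4]), [(np.float64(371.7), np.float64(145.8)), (np.float64(332.4), np.float64(162.5))]) [ 0.6752 -0.067   0.016 ] [ 0.6719 -0.0663  0.016 ]
FLt (array([ 0.5337, -0.0492,  0.0109]), [(np.float64(305.8), np.float64(147.8)), (np.float64(272.0), np.float64(174.0))]) [ 0.5326 -0.0552  0.016 ] [ 0.5299 -0.0604  0.016 ]
side [[0.4242, -0.3414, 0.004], [0.5592, -0.3328, 0.004], [0.5625, -0.4749, 0.004], [0.4378, -0.4891, 0.004]] [ 0.4959 -0.4096  0.004 ]
scene [[0.4162, -0.3553, 0.004], [0.5457, -0.3306, 0.004], [0.5587, -0.4836, 0.004], [0.4432, -0.489, 0.004]] [ 0.491  -0.4146  0.004 ]
side [[0.3644, -0.2582, 0.024], [0.4511, -0.269, 0.024]]
scene [[0.3628, -0.248, 0.024], [0.4358, -0.2863, 0.024]]
```

Bay centre is about (0.595,-0.155) with yaw about -5°, the mat about (0.493,-0.412) and the table about (0.403,-0.264). Next I'll look straight down over the bay with the wrist camera.

Call:
{"api": "apply_moves", "payload": {
  "rows": [
    [[-0.12,-0.06,0],[0,0,0]],
    [[-0.24,-0.12,0],[0,0,0]],
    [[-0.36,-0.18,0],[0,0,0]],
    [[-0.48,-0.24,0],[0,0,0]],
    [[-0.62,-0.28,0],[0,0,0]],
    [[-0.62,-0.28,0],[0,0,0]],
    [[-0.62,-0.28,0],[0,0,0]]
  ],
  "jaw": 1
}}

```text
clock: 1.32
tcp_pos: [0.6053, -0.1543, 0.2361]
orientation: [-2.221, -2.222, -0.001]
contact_force: [0.4, 1.6, -0.4]
grip_width: 0.0856
gripper_force: 0.0
```

Run:
```python
from h import *
d=cam('wrist','w1'); o=telemetry.get_obs(); print(o['tcp_pos'],o['orientation'])
im=cv2.imread('pics/w1.png'); cv2.imwrite('pics/w1c.png',cv2.resize(im[60:360,180:460],None,fx=2,fy=2,interpolation=cv2.INTER_CUBIC))
for n,P in [('jack',[.555,-.155,.0705]),('clamp',[.6175,-.0985,.079]),('tee',[.610,-.207,.097]),('bearing',[.610,-.155,.017])]: print(n,proj(d,P)[0])
```

```text
[ 0.6054708  -0.15358102  0.23601394] [-2.21945922e+00 -2.22288096e+00 -1.31999796e-03]
jack [259.35901496 182.07255752]
clamp [332.19415161 116.40181707]
tee [322.5462046  249.56495957]
bearing [321.56609576 169.94773551]
```

View pics/w1c.png

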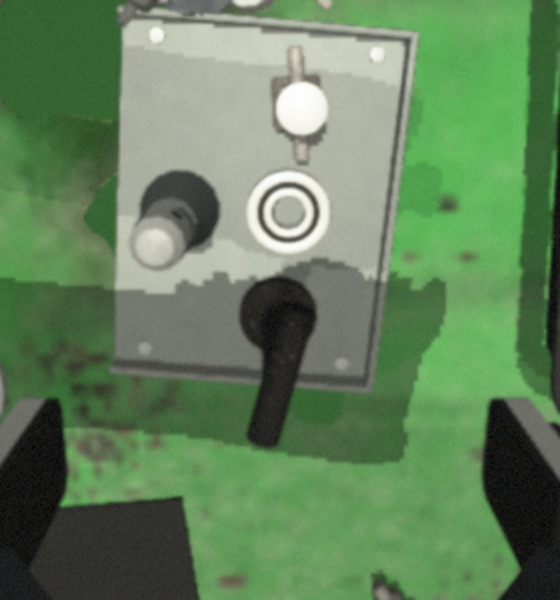

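The overhead view (crop offset 180,60, scale 2) shows the clamp head at (302,108), jack top at (155,243) with its foot at (180,210), the bearing at (288,212), and the tee foot at (278,315). The tee bar runs from (292,310) to (262,440).

```bash
cat >> h.py <<'E'
def go(world, yaw=None, tcp=None):
    """shift shares (and turn share about tool z) to bring TCP to world"""
    o=telemetry.get_obs(); A=R.from_rotvec(o['orientation'])
    s=A.inv().apply(np.array(world)-o['tcp_pos'])/.25
    Y=A.as_matrix()[:,1]; cur=np.degrees(np.arctan2(-Y[1],Y[0]))*-1
    tilt=A.as_matrix()[:,2]
    return s.round(4),'toolY yaw',cur.round(2),'turn', None if yaw is None else A.inv().apply(np.array([0,0,np.radians(yaw-cur)])/np.pi).round(4), 'tilt',tilt.round(4)
E
python3 - <<'E'
from h import *
d=cam('wrist')
W=lambda u,v:(180+u/2-.25,60+v/2-.25)
for n,p,z in [('clamp',(302,108),.079),('clampfoot',(298,101),.017),('jacktop',(155,243),.091),('jackfoot',(180,210),.006),('bearing',(288,212),.017),('teefoot',(278,315),.017),('barnear',(262,442),.089),('barfar',(293,305),.089),('FL',(122,8),.016),('FR',(112,372),.0165),('BR',(370,388),.0165),('BL',(415,35),.0165),('matcorner',(183,497),.004),('r1',(156,35),.003),('r2',(377,54),.003),('r3',(341,363),.003),('r4',(145,348),.003)]:
    print(n,plane(d,[W(*p)],z)[0].round(4))
print(go([.608,-.209,.17],-12.8))
E
```

```text
clamp [ 0.6164 -0.0957  0.079 ]
clampfoot [ 0.6168 -0.0951  0.017 ]
jacktop [ 0.5569 -0.1488  0.091 ]
jackfoot [ 0.5562 -0.151   0.006 ]
bearing [ 0.6124 -0.1499  0.017 ]
teefoot [ 0.6075 -0.205   0.017 ]
barnear [ 0.6001 -0.2401  0.089 ]
barfar [ 0.6133 -0.1758  0.089 ]
FL [ 0.5329 -0.0517  0.016 ]
FR [ 0.5175 -0.2381  0.0165]
BR [ 0.6579 -0.2472  0.0165]
BL [ 0.6725 -0.0638  0.0165]
matcorner [ 0.5515 -0.3242  0.004 ]
r1 [ 0.5466 -0.0635  0.003 ]
r2 [ 0.6565 -0.0724  0.003 ]
r3 [ 0.643  -0.2381  0.003 ]
r4 [ 0.5336 -0.2294  0.003 ]
(array([-0.2227,  0.0095,  0.2636]), 'toolY yaw', np.float64(0.12), 'turn', array([-0.0001, -0.    ,  0.0718]), 'tilt', array([ 2.e-04,  8.e-04, -1.e+00]))
```

Call:
{"api": "apply_moves", "payload": {
  "rows": [
    [[-0.1,0.004,0.1],[0,0,0.03]],
    [[-0.218,0.006,0.2],[0,0,0.067]],
    [[-0.218,0.006,0.3],[0,0,0.067]],
    [[-0.218,0.006,0.344],[0,0,0.067]],
    [[-0.218,0.006,0.344],[0,0,0.067]],
    [[-0.218,0.006,0.344],[0,0,0.067]]
  ]
}}

```text
clock: 2.17
tcp_pos: [0.6075, -0.2089, 0.1511]
orientation: [2.44, 1.977, 0.002]
contact_force: [-0.1, 0.2, 0.7]
grip_width: 0.0855
gripper_force: 0.0
```

Run:
```python
from h import *
d=cam('wrist','w2'); print(go([.607,-.208,.103],-12.)); print(proj(d,[[.607,-.208,.097],[.60,-.2401,.089],[.6133,-.1758,.089]]), proj(d,[telemetry.get_obs()['tcp_pos']-[0,0,.006]]))
```

```text
(array([ 0.0041, -0.003 ,  0.1928]), 'toolY yaw', np.float64(-12.01), 'turn', array([ 0.    ,  0.    , -0.0001]), 'tilt', array([ 2.e-03, -3.e-04, -1.e+00]))
[[315.91296714 224.44717959]
 [315.63869942 269.88070055]
 [314.9810811  165.06587021]] [[317.35748321 264.15323026]]
```

View pics/w2.png

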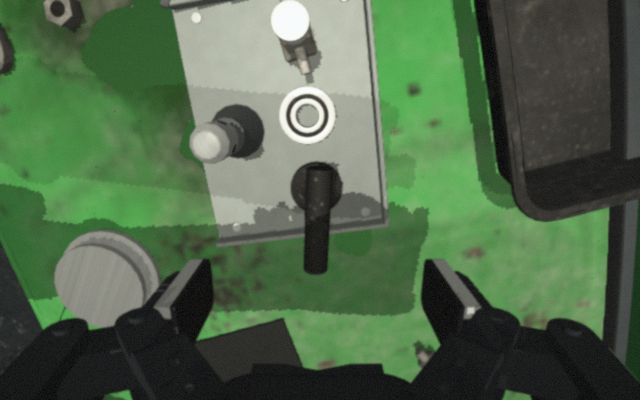

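The bar runs from (320,168) to (315,272), centred on the jaw line at column 317. I'll descend and grip it.

Call:
{"api": "apply_moves", "payload": {
  "rows": [
    [[0.004,-0.003,0.08],[0,0,0.006]],
    [[0.004,-0.003,0.15],[0,0,0.006]],
    [[0.004,-0.003,0.19],[0,0,0.006]],
    [[0.004,-0.003,0.19],[0,0,0.006]]
  ]
}}

```text
clock: 2.72
tcp_pos: [0.6055, -0.2082, 0.1017]
orientation: [-2.46, -1.952, 0.001]
contact_force: [-0.1, 0.3, 0.0]
grip_width: 0.0854
gripper_force: 0.0
```

Call:
{"api": "apply_moves", "payload": {
  "rows": [
    [[0,0,0],[0,0,0]],
    [[0,0,0],[0,0,0]],
    [[0,0,0],[0,0,0]],
    [[0,0,0],[0,0,0]],
    [[0,0,0],[0,0,0]],
    [[0,0,0],[0,0,0]]
  ],
  "jaw": -1,
  "newtons": 50
}}

```text
clock: 3.48
tcp_pos: [0.606, -0.2084, 0.1025]
orientation: [2.461, 1.953, 0.0]
contact_force: [-1.4, 0.8, -0.2]
grip_width: 0.0
gripper_force: 0.0
```

Run:
```python
from h import *
d=cam('wrist','w3');s=cam('side'); 
a=d['frame'][150:400,160:480]; b=cv2.resize(s['frame'][80:220,270:440],(320,264))
cv2.imwrite('pics/w3.png',np.vstack([cv2.resize(a,(448,350)),cv2.resize(s['frame'][90:205,290:430],(448,368))[:250]])[:,:,::-1])
```

```text
(no output)
```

View pics/w3.png

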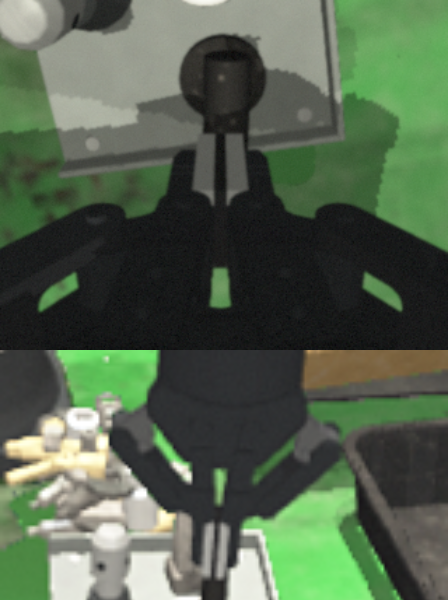

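Call:
{"api": "apply_moves", "payload": {
  "rows": [
    [[0,0,-0.02],[0,0,0]],
    [[0,0,-0.04],[0,0,0]],
    [[0,0,-0.06],[0,0,0]],
    [[0,0,-0.08],[0,0,0]],
    [[0,0,-0.08],[0,0,0]]
  ]
}}

```text
clock: 4.2
tcp_pos: [0.6063, -0.2085, 0.1231]
orientation: [2.46, 1.952, 0.001]
contact_force: [0.9, -0.1, -0.7]
grip_width: -0.0
gripper_force: 0.0
```

Run:
```python
from h import *
d=cam('wrist');s=cam('side'); 
cv2.imwrite('pics/w4.png',np.hstack([cv2.resize(d['frame'][150:400,160:480],(400,312)),cv2.resize(s['frame'][100:204,290:420],(390,312))])[:,:,::-1])
print(telemetry.get_obs()['contact_force'],telemetry.get_obs()['grip_width'],proj(s,[telemetry.get_obs()['tcp_pos']-[0,0,.025]]))
```

```text
[-0.42427765 -0.13563943 -0.26673558] -0.00031795390439583854 [[355.79888366 157.65346542]]
```

View pics/w4.png

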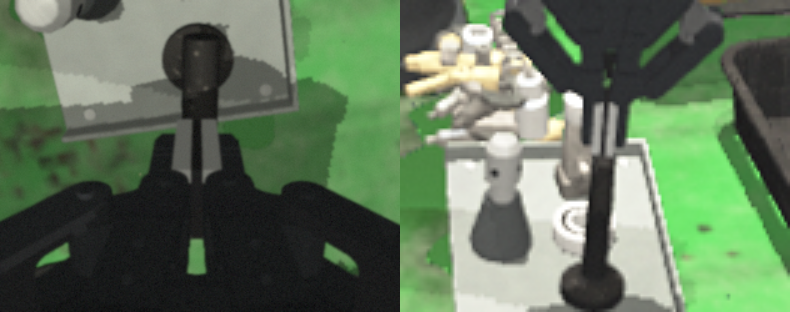

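The pads shut above the bar and the tee hasn't moved. I'll open and go lower.

Call:
{"api": "apply_moves", "payload": {
  "rows": [
    [[0,0,0],[0,0,0]],
    [[0,0,0],[0,0,0]],
    [[0,0,0],[0,0,0]],
    [[0,0,0],[0,0,0]],
    [[0,0,0.05],[0,0,0]],
    [[0,0,0.1],[0,0,0]],
    [[0,0,0.14],[0,0,0]],
    [[0,0,0.14],[0,0,0]]
  ],
  "jaw": 1
}}

```text
clock: 5.3
tcp_pos: [0.6051, -0.2081, 0.086]
orientation: [-2.459, -1.951, 0.002]
contact_force: [-0.6, -0.1, 0.4]
grip_width: 0.0855
gripper_force: 0.0
```

Call:
{"api": "apply_moves", "payload": {
  "rows": [
    [[0,0,0],[0,0,0]],
    [[0,0,0],[0,0,0]],
    [[0,0,0],[0,0,0]],
    [[0,0,0],[0,0,0]],
    [[0,0,0],[0,0,0]],
    [[0,0,0],[0,0,0]]
  ],
  "jaw": -1,
  "newtons": 50
}}

```text
clock: 6.05
tcp_pos: [0.6064, -0.2084, 0.088]
orientation: [2.46, 1.952, 0.001]
contact_force: [-1.0, -0.6, 3.7]
grip_width: 0.0129
gripper_force: 48.9
```

Chord 12.9 mm means the pads hold only the bar's upper edge, so I'll re-grip deeper.

Call:
{"api": "apply_moves", "payload": {
  "rows": [
    [[0,0,0],[0,0,0]],
    [[0,0,0],[0,0,0]],
    [[0,0,0],[0,0,0]],
    [[0,0,0],[0,0,0]],
    [[0,0,0.03],[0,0,0]],
    [[0,0,0.05],[0,0,0]],
    [[0,0,0.05],[0,0,0]],
    [[0,0,0.05],[0,0,0]]
  ],
  "jaw": 1
}}

```text
clock: 7.05
tcp_pos: [0.606, -0.2084, 0.075]
orientation: [2.461, 1.953, -0.0]
contact_force: [0.1, -0.4, 0.1]
grip_width: 0.0852
gripper_force: 0.0
```

Run:
```python
from h import *
d=cam('wrist');s=cam('side');t=telemetry.get_obs()['tcp_pos']
print(proj(s,t-[0,0,.012]),proj(d,t-[0,0,.025]), t)
cv2.imwrite('pics/w5.png',np.hstack([cv2.resize(d['frame'][100:400,100:540],(440,300)),cv2.resize(s['frame'][100:225,270:420],(360,300))])[:,:,::-1])
```

```text
[[354.69953307 172.39730203]] [[317.53671758 246.45734466]] [ 0.60613376 -0.20842477  0.07517702]
```

View pics/w5.png

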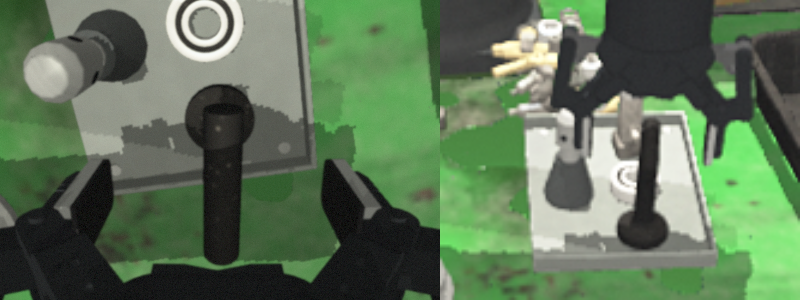

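Compared with the side view, the fingertips stand about 17 mm higher than nominal: when shut, the tip is about TCP − 8 mm. The bar is well covered at TCP ≈ 0.085, so I'll grip there.

Call:
{"api": "apply_moves", "payload": {
  "rows": [
    [[0,0,-0.04],[0,0,0]],
    [[0,0,-0.04],[0,0,0]],
    [[0,0,-0.04],[0,0,0]]
  ]
}}

```text
clock: 7.52
tcp_pos: [0.6062, -0.2084, 0.0853]
orientation: [2.461, 1.952, 0.001]
contact_force: [0.9, -0.3, -0.3]
grip_width: 0.0857
gripper_force: 0.0
```

Call:
{"api": "apply_moves", "payload": {
  "rows": [
    [[0,0,0],[0,0,0]],
    [[0,0,0],[0,0,0]],
    [[0,0,0],[0,0,0]],
    [[0,0,0],[0,0,0]],
    [[0,0,0],[0,0,0]],
    [[0,0,0],[0,0,0]],
    [[0,0,0],[0,0,0]]
  ],
  "jaw": -1,
  "newtons": 50
}}

```text
clock: 8.4
tcp_pos: [0.6062, -0.2084, 0.0851]
orientation: [2.461, 1.952, 0.0]
contact_force: [0.1, -0.5, -0.1]
grip_width: 0.013
gripper_force: 49.0
```

Call:
{"api": "apply_moves", "payload": {
  "rows": [
    [[0,0,-0.03],[0,0,0]],
    [[0,0,-0.08],[0,0,0]],
    [[0,0,-0.14],[0,0,0]],
    [[0,0,-0.2],[0,0,0]],
    [[0,0,-0.2],[0,0,0]],
    [[0,0,-0.2],[0,0,0]]
  ]
}}

```text
clock: 9.15
tcp_pos: [0.6058, -0.2082, 0.1349]
orientation: [-2.461, -1.953, 0.0]
contact_force: [-0.3, -0.6, -2.5]
grip_width: 0.0131
gripper_force: 49.0
```

Run:
```python
from h import *
print(go([.535,-.452,.135])); s=cam('side','s6'); o=telemetry.get_obs(); print(o['contact_force'],o['grip_width'])
# mat in wrist/side check
hsv=cv2.cvtColor(s['frame'],cv2.COLOR_RGB2HSV); m=((hsv[...,2]<70)&(hsv[...,1]<110)).astype(np.uint8)
m[:,:240]=0;m[:240]=0;m[:,375:]=0
m=cv2.morphologyEx(m,2,np.ones((5,5)));cn=max(cv2.findContours(m,0,2)[0],key=cv2.contourArea); q=cv2.approxPolyDP(cn,6,True).reshape(-1,2)
print(q.tolist(),plane(s,q,.004).round(4).tolist(), plane(s,[cv2.minAreaRect(cn)[0]],.004))
```

```text
(array([-1.0138e+00, -5.4000e-02, -4.0000e-04]), 'toolY yaw', np.float64(-13.14), 'turn', None, 'tilt', array([-2.e-04,  1.e-04, -1.e+00]))
[-0.60176001  0.17999226 -1.98384961] 0.012932852759947723Traceback (most recent call last):
  File "<stdin>", line 6, in <module>
ValueError: max() iterable argument is empty
```

Call:
{"api": "apply_moves", "payload": {
  "rows": [
    [[-0.08,-0.005,0],[0,0,0]],
    [[-0.2,-0.01,0],[0,0,0]],
    [[-0.34,-0.018,0],[0,0,0]],
    [[-0.48,-0.026,0],[0,0,0]],
    [[-0.62,-0.034,0],[0,0,0]],
    [[-0.76,-0.042,0],[0,0,0]],
    [[-0.88,-0.05,0],[0,0,0]],
    [[-0.96,-0.054,0],[0,0,0]],
    [[-1.0,-0.054,0],[0,0,0]],
    [[-1.0,-0.054,0],[0,0,0]]
  ]
}}

```text
clock: 10.45
tcp_pos: [0.5358, -0.4489, 0.1348]
orientation: [-2.461, -1.952, -0.0]
contact_force: [-0.5, 0.6, -2.3]
grip_width: 0.0131
gripper_force: 48.9
```

Call:
{"api": "apply_moves", "payload": {
  "rows": [
    [[0,0,0.06],[0,0,0]],
    [[0,0,0.11],[0,0,0]],
    [[0,0,0.15],[0,0,0]],
    [[0,0,0.175],[0,0,0]],
    [[0,0,0.186],[0,0,0]],
    [[0,0,0.19],[0,0,0]],
    [[0,0,0.19],[0,0,0]]
  ]
}}

```text
clock: 11.32
tcp_pos: [0.5362, -0.449, 0.0879]
orientation: [2.461, 1.952, 0.0]
contact_force: [-0.5, 0.3, -2.3]
grip_width: 0.0128
gripper_force: 48.9
```

Run:
```python
from h import *
s=cam('side'); d=cam('wrist')
cv2.imwrite('pics/w6.png',np.hstack([cv2.resize(d['frame'],(480,300)),cv2.resize(s['frame'][190:340,240:400],(320,300))])[:,:,::-1])
```

```text
(no output)
```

View pics/w6.png

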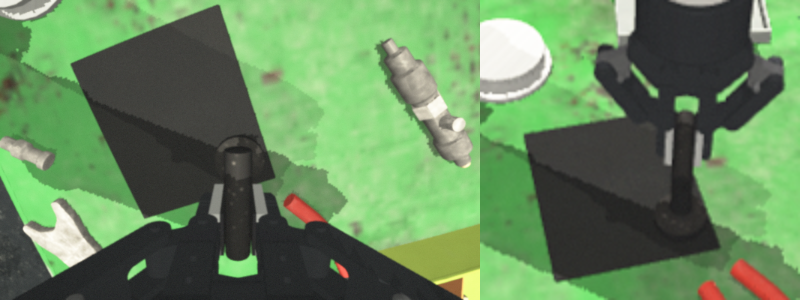

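The tee is over the mat but near its right-hand corner, with its foot at (680,218) and the corner at (720,245). I'll nudge it inward, set it down and release.

Call:
{"api": "apply_moves", "payload": {
  "rows": [
    [[0.02,-0.03,0],[0,0,0]],
    [[0.04,-0.06,0],[0,0,0]],
    [[0.04,-0.06,0],[0,0,0]],
    [[0.04,-0.06,0.006],[0,0,0]],
    [[0.04,-0.06,0.009],[0,0,0]],
    [[0.04,-0.06,0.009],[0,0,0]]
  ]
}}

```text
clock: 12.18
tcp_pos: [0.5243, -0.4361, 0.086]
orientation: [2.46, 1.952, 0.001]
contact_force: [0.1, 1.1, 4.5]
grip_width: 0.0133
gripper_force: 49.6
```

Call:
{"api": "apply_moves", "payload": {
  "rows": [
    [[0,0,0],[0,0,0]],
    [[0,0,0],[0,0,0]],
    [[0,0,0],[0,0,0]],
    [[0,0,-0.03],[0,0,0]],
    [[0,0,-0.1],[0,0,0]],
    [[0,0,-0.25],[0,0,0]],
    [[0,0,-0.35],[0,0,0]],
    [[0,0,-0.4],[0,0,0]],
    [[0,0,-0.4],[0,0,0]]
  ],
  "jaw": 0.3
}}

```text
clock: 13.3
tcp_pos: [0.5241, -0.436, 0.1866]
orientation: [2.459, 1.951, 0.001]
contact_force: [0.1, 0.5, -0.6]
grip_width: 0.0555
gripper_force: 0.0
```

Run:
```python
from h import *
d=cam('wrist','w7'); print(go([.5565,-.1515,.187]))
```

```text
(array([ 1.136 , -0.1298, -0.0071]), 'toolY yaw', np.float64(-13.14), 'turn', None, 'tilt', array([-0.e+00,  1.e-04, -1.e+00]))
```

Call:
{"api": "apply_moves", "payload": {
  "rows": [
    [[0.2,-0.02,0],[0,0,0]],
    [[0.4,-0.05,0],[0,0,0]],
    [[0.6,-0.08,0],[0,0,0]],
    [[0.8,-0.11,0],[0,0,0]],
    [[0.95,-0.13,0],[0,0,0]],
    [[1.0,-0.13,0],[0,0,0]],
    [[1.0,-0.13,0],[0,0,0]]
  ],
  "jaw": 1
}}

```text
clock: 14.22
tcp_pos: [0.5487, -0.1847, 0.1846]
orientation: [-2.46, -1.954, 0.001]
contact_force: [-0.8, 0.1, -0.8]
grip_width: 0.0852
gripper_force: 0.0
```

Run:
```python
from h import *
d=cam('wrist','w8'); o=telemetry.get_obs(); print(o['tcp_pos'])
im=d['frame']; hsv=cv2.cvtColor(im,cv2.COLOR_RGB2HSV)
for h in(0,.012,.017):
  print(h,proj(d,[[.5565,-.152,.091-h],[.5565,-.152,.006-h],[.6125,-.152,.017-h],[.6165,-.097,.079-h]]).round().tolist())
w=((hsv[...,1]<50)&(hsv[...,2]>165)).astype(np.uint8)
k,l,s,c=cv2.connectedComponentsWithStats(w)
for i in range(1,k):
    if s[i,4]>80: print(s[i],c[i].round(1))
```

```text
[ 0.54845583 -0.18606942  0.184752  ]
0 [[318.0, 156.0], [317.0, 141.0], [382.0, 127.0], [390.0, 49.0]]
0.012 [[318.0, 153.0], [317.0, 139.0], [380.0, 126.0], [386.0, 52.0]]
0.017 [[318.0, 152.0], [317.0, 138.0], [379.0, 126.0], [385.0, 53.0]]
[ 357   12   82  189 8372] [407.3  98.9]
[ 263   19  116   79 6363] [317.   60.2]
[367 111  30  30 374] [381.2 125.9]
[305 144  23  22 391] [316.  154.5]
```

View pics/w8.png

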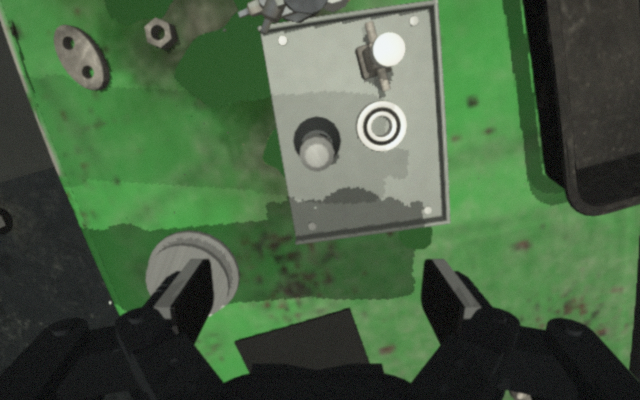

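The jack top at (316,154) matches the predicted column, and the clamp head is at (389,49), bearing (381,126) and table (190,275). I'll descend on the jack head.

Call:
{"api": "apply_moves", "payload": {
  "rows": [
    [[0.07,0,0],[0,0,0]],
    [[0.136,-0.001,0],[0,0,0]],
    [[0.136,-0.001,0.1],[0,0,0]],
    [[0.136,-0.001,0.2],[0,0,0]],
    [[0.136,-0.001,0.3],[0,0,0]],
    [[0.136,-0.001,0.4],[0,0,0]],
    [[0.136,-0.001,0.46],[0,0,0]],
    [[0.136,-0.001,0.485],[0,0,0]],
    [[0.136,-0.001,0.485],[0,0,0]],
    [[0.136,-0.001,0.485],[0,0,0]]
  ]
}}

```text
clock: 15.52
tcp_pos: [0.557, -0.1517, 0.0648]
orientation: [2.46, 1.952, 0.002]
contact_force: [-0.3, -0.5, -0.1]
grip_width: 0.0851
gripper_force: 0.0
```

Call:
{"api": "apply_moves", "payload": {
  "rows": [
    [[0,0,0],[0,0,0]],
    [[0,0,0],[0,0,0]],
    [[0,0,0],[0,0,0]],
    [[0,0,0],[0,0,0]],
    [[0,0,0],[0,0,0]],
    [[0,0,0],[0,0,0]],
    [[0,0,0],[0,0,0]]
  ],
  "jaw": -1,
  "newtons": 50
}}

```text
clock: 16.4
tcp_pos: [0.5564, -0.1516, 0.0643]
orientation: [-2.461, -1.953, -0.0]
contact_force: [-0.4, 0.1, 6.5]
grip_width: 0.0223
gripper_force: 49.1
```

Call:
{"api": "apply_moves", "payload": {
  "rows": [
    [[0,0,-0.03],[0,0,0]],
    [[0,0,-0.1],[0,0,0]],
    [[0,0,-0.17],[0,0,0]],
    [[-0.05,-0.01,-0.2],[0,0,0]],
    [[-0.2,-0.03,-0.2],[0,0,0]],
    [[-0.4,-0.06,-0.2],[0,0,0]],
    [[-0.6,-0.09,-0.2],[0,0,0]],
    [[-0.8,-0.12,-0.2],[0,0,0]],
    [[-0.95,-0.15,-0.2],[0,0,0]],
    [[-1.0,-0.17,-0.2],[0,0,0]]
  ]
}}

```text
clock: 17.65
tcp_pos: [0.4554, -0.3891, 0.1144]
orientation: [2.465, 1.946, -0.003]
contact_force: [0.1, 0.6, -2.3]
grip_width: 0.022
gripper_force: 49.2
```

Call:
{"api": "apply_moves", "payload": {
  "rows": [
    [[-0.08,0,0],[0,0,0]],
    [[-0.14,0,0],[0,0,0]],
    [[-0.14,0,0.05],[0,0,0]],
    [[-0.14,0,0.1],[0,0,0]],
    [[-0.14,0,0.15],[0,0,0]],
    [[-0.14,0,0.18],[0,0,0]],
    [[-0.14,0,0.192],[0,0,0]],
    [[-0.14,0,0.196],[0,0,0]],
    [[-0.14,0,0.196],[0,0,0]]
  ]
}}

```text
clock: 18.77
tcp_pos: [0.4504, -0.4197, 0.0654]
orientation: [2.461, 1.952, 0.0]
contact_force: [-0.5, 0.2, -0.2]
grip_width: 0.022
gripper_force: 49.4
```

Call:
{"api": "apply_moves", "payload": {
  "rows": [
    [[0,0,0],[0,0,0]],
    [[0,0,0],[0,0,0]],
    [[0,0,0],[0,0,0]],
    [[0,0,-0.04],[0,0,0]],
    [[0,0,-0.15],[0,0,0]],
    [[0,0,-0.3],[0,0,0]],
    [[0,0,-0.44],[0,0,0]],
    [[0.1,0.02,-0.48],[0,0,0]],
    [[0.3,0.06,-0.48],[0,0,0]],
    [[0.45,0.1,-0.48],[0,0,0]]
  ],
  "jaw": 0.3
}}

```text
clock: 20.02
tcp_pos: [0.501, -0.3138, 0.1861]
orientation: [2.46, 1.953, 0.002]
contact_force: [0.4, 0.7, -0.4]
grip_width: 0.0558
gripper_force: 0.0
```

Call:
{"api": "apply_moves", "payload": {
  "rows": [
    [[0.2,0.05,0],[0,0,0]],
    [[0.4,0.1,0],[0,0,0]],
    [[0.6,0.16,0],[0,0,0]],
    [[0.75,0.22,0],[0,0,-0.02]],
    [[0.82,0.26,0],[0,0,-0.045]],
    [[0.82,0.26,0],[0,0,-0.045]],
    [[0.82,0.26,0],[0,0,-0.045]]
  ],
  "jaw": 1
}}

```text
clock: 20.9
tcp_pos: [0.6092, -0.1323, 0.1853]
orientation: [2.32, 2.118, -0.001]
contact_force: [-0.7, 0.3, -0.5]
grip_width: 0.0853
gripper_force: 0.0
```

Run:
```python
from h import *
d=cam('wrist','w9'); o=telemetry.get_obs(); print(o['tcp_pos'],go([.618,-.0955,.067],-5))
im=d['frame']; hsv=cv2.cvtColor(im,cv2.COLOR_RGB2HSV)
print(proj(d,[[.618,-.0955,.067],[.618,-.0955,.021],[.613,-.152,.005]]).round(1).tolist())
w=((hsv[...,1]<50)&(hsv[...,2]>200)).astype(np.uint8)
k,l,s,c=cv2.connectedComponentsWithStats(w)
for i in range(1,k):
    if s[i,4]>150: print(s[i],c[i].round(1))
print(plane(d,[(0,0)],0))
cv2.imwrite('pics/w9c.png',cv2.resize(im[60:320,180:460],None,fx=2,fy=2)[:,:,::-1])
s=cam('side','s9')
```

```text
[ 0.60912004 -0.13256138  0.18522896] (array([0.1513, 0.022 , 0.4728]), 'toolY yaw', np.float64(-5.24), 'turn', array([-0.    , -0.    , -0.0013]), 'tilt', array([-3.e-04, -9.e-04, -1.e+00]))
[[324.7, 145.1], [323.5, 137.9], [323.1, 197.7]]
[207   0  32  26 362] [223.1  14. ]
[269  55  25  28 286] [281.6  70.5]
[308 134  30  31 722] [322.3 148.9]
[299 178  45  26 324] [318.3 186.7]
[[3.47000528e-01 5.16863697e-02 5.55111512e-17]]
```

View pics/w9c.png

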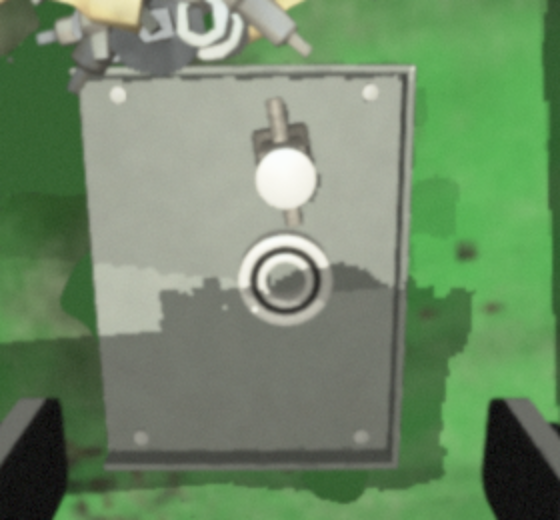

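The clamp head is at (322,149) and its pin runs from (275,100) to (293,222) in the crop, so the clamp's yaw is about +3°. I'll turn to match and grip.

Call:
{"api": "apply_moves", "payload": {
  "rows": [
    [[0.07,0.01,0],[0,0,-0.02]],
    [[0.141,0.016,0],[0,0,-0.045]],
    [[0.141,0.016,0.1],[0,0,-0.045]],
    [[0.141,0.016,0.2],[0,0,-0.045]],
    [[0.141,0.016,0.3],[0,0,-0.045]],
    [[0.141,0.016,0.4],[0,0,-0.045]],
    [[0.141,0.016,0.45],[0,0,-0.045]],
    [[0.141,0.016,0.478],[0,0,-0.045]],
    [[0.141,0.016,0.478],[0,0,-0.045]],
    [[0.141,0.016,0.478],[0,0,-0.045]]
  ]
}}

```text
clock: 22.25
tcp_pos: [0.6177, -0.096, 0.0664]
orientation: [2.16, 2.279, 0.002]
contact_force: [-0.1, 1.0, 0.3]
grip_width: 0.0852
gripper_force: 0.0
```

Call:
{"api": "apply_moves", "payload": {
  "rows": [
    [[0,0,0],[0,0,0]],
    [[0,0,0],[0,0,0]],
    [[0,0,0],[0,0,0]],
    [[0,0,0],[0,0,0]],
    [[0,0,0],[0,0,0]],
    [[0,0,0],[0,0,0]],
    [[0,0,0],[0,0,0]]
  ],
  "jaw": -1,
  "newtons": 50
}}

```text
clock: 23.12
tcp_pos: [0.6171, -0.096, 0.0657]
orientation: [2.161, 2.28, 0.0]
contact_force: [-2.1, 0.5, 6.0]
grip_width: 0.0188
gripper_force: 48.9
```

Run:
```python
from h import *
print(telemetry.get_obs()['tcp_pos'],go([.515,-.36,.12]))
```

```text
[ 0.61712824 -0.09598724  0.06573568] (array([-1.0328, -0.4642, -0.2171]), 'toolY yaw', np.float64(3.05), 'turn', None, 'tilt', array([ 1.e-04, -0.e+00, -1.e+00]))
```

Call:
{"api": "apply_moves", "payload": {
  "rows": [
    [[0,0,-0.03],[0,0,0]],
    [[0,0,-0.1],[0,0,0]],
    [[0,0,-0.17],[0,0,0]],
    [[-0.1,-0.04,-0.2],[0,0,0]],
    [[-0.25,-0.11,-0.2],[0,0,0]],
    [[-0.45,-0.2,-0.2],[0,0,0]],
    [[-0.65,-0.29,-0.2],[0,0,0]],
    [[-0.85,-0.38,-0.2],[0,0,0]],
    [[-0.97,-0.45,-0.2],[0,0,0]],
    [[-1.0,-0.46,-0.2],[0,0,0]]
  ]
}}

```text
clock: 24.38
tcp_pos: [0.5137, -0.3554, 0.1167]
orientation: [2.166, 2.273, -0.002]
contact_force: [-0.2, 0.7, -1.3]
grip_width: 0.0188
gripper_force: 49.0
```

Call:
{"api": "apply_moves", "payload": {
  "rows": [
    [[0,0,0],[0,0,0]],
    [[0,0,0.05],[0,0,0]],
    [[0,0,0.1],[0,0,0]],
    [[0,0,0.15],[0,0,0]],
    [[0,0,0.18],[0,0,0]],
    [[0,0,0.192],[0,0,0]],
    [[0,0,0.196],[0,0,0]],
    [[0,0,0.196],[0,0,0]]
  ]
}}

```text
clock: 25.38
tcp_pos: [0.5158, -0.352, 0.0668]
orientation: [2.161, 2.279, 0.0]
contact_force: [0.5, -1.1, -1.7]
grip_width: 0.0189
gripper_force: 49.0
```

Call:
{"api": "apply_moves", "payload": {
  "rows": [
    [[-0.015,0,0],[0,0,0]],
    [[-0.03,0,0],[0,0,0]],
    [[-0.03,0,0.003],[0,0,0]],
    [[-0.03,0,0.004],[0,0,0]],
    [[-0.03,0,0.004],[0,0,0]]
  ]
}}

```text
clock: 26.0
tcp_pos: [0.5166, -0.3595, 0.0669]
orientation: [2.161, 2.279, 0.001]
contact_force: [-2.3, 3.7, 10.3]
grip_width: 0.0189
gripper_force: 50.1
```

Call:
{"api": "apply_moves", "payload": {
  "rows": [
    [[0,0,0],[0,0,0]],
    [[0,0,0],[0,0,0]],
    [[0,0,0],[0,0,0]],
    [[0,0,-0.04],[0,0,0]],
    [[0,0,-0.15],[0,0,0]],
    [[0,0,-0.3],[0,0,0]],
    [[0,0,-0.46],[0,0,0]],
    [[0,0,-0.48],[0,0,0]]
  ],
  "jaw": 0.3
}}

```text
clock: 27.0
tcp_pos: [0.5178, -0.3604, 0.1896]
orientation: [2.157, 2.275, 0.002]
contact_force: [0.6, 0.3, 0.2]
grip_width: 0.0555
gripper_force: 0.0
```

Call:
{"api": "apply_moves", "payload": {
  "rows": [
    [[0.1,0.05,0],[0,0,0.05]],
    [[0.2,0.1,0],[0,0,0.1]],
    [[0.3,0.15,0],[0,0,0.155]],
    [[0.4,0.2,0],[0,0,0.21]],
    [[0.5,0.25,0],[0,0,0.265]],
    [[0.6,0.3,0],[0,0,0.32]],
    [[0.7,0.35,0],[0,0,0.375]],
    [[0.76,0.4,0],[0,0,0.43]],
    [[0.8,0.44,0],[0,0,0.485]],
    [[0.8,0.44,0],[0,0,0.54]]
  ],
  "jaw": 1
}}

```text
clock: 28.25
tcp_pos: [0.6155, -0.1518, 0.1847]
orientation: [-3.139, 0.118, 0.001]
contact_force: [1.1, -0.9, -0.2]
grip_width: 0.0851
gripper_force: 0.0
```

Run:
```python
from h import *
d=cam('wrist','w10'); s=cam('side','s10'); o=telemetry.get_obs(); print(o['tcp_pos'],go([.613,-.152,.06],-95),o['joints'])
g=cv2.cvtColor(d['frame'],cv2.COLOR_RGB2GRAY)
print(proj(d,[[.613,-.152,.005]]))
print(cv2.HoughCircles(cv2.medianBlur(g,3),cv2.HOUGH_GRADIENT,1,40,param1=120,param2=25,minRadius=15,maxRadius=40))
```

```text
[ 0.61484252 -0.15306546  0.18478981] (array([-0.007 , -0.0039,  0.4992]), 'toolY yaw', np.float64(-94.16), 'turn', array([ 0.    , -0.    ,  0.0047]), 'tilt', array([-1.4e-03, -2.0e-04, -1.0e+00])) [-0.09978152  0.47436872  0.33405158  1.7265632  -0.18171171  0.97249501
 -1.34042461]
[[317.43333651 180.0168552 ]]
[[[316.5 183.5  17.4]
  [130.5 271.5  31.6]
  [185.5 230.5  20.2]
  [418.5 362.5  23.2]]]
```

Call:
{"api": "apply_moves", "payload": {
  "rows": [
    [[-0.01,-0.006,0.1],[0,0,0]],
    [[-0.01,-0.006,0.25],[0,0,0]],
    [[-0.01,-0.006,0.4],[0,0,0]],
    [[-0.01,-0.006,0.5],[0,0,0]],
    [[-0.01,-0.006,0.58],[0,0,0]],
    [[-0.01,-0.006,0.62],[0,0,0]],
    [[-0.01,-0.006,0.62],[0,0,0]],
    [[-0.01,-0.006,0.62],[0,0,0]]
  ]
}}

```text
clock: 29.35
tcp_pos: [0.6135, -0.1522, 0.0315]
orientation: [3.139, -0.113, 0.003]
contact_force: [0.5, -0.4, 0.3]
grip_width: 0.0854
gripper_force: 0.0
```

Run:
```python
from h import *
d=cam('wrist','w11'); s=cam('side','s11'); o=telemetry.get_obs(); print(o['tcp_pos'],go([.6125,-.151,.02]))
a=cv2.resize(d['frame'],(480,300)); b=cv2.resize(s['frame'][110:235,270:403],(320,300))
cv2.imwrite('pics/w11c.png',np.hstack([a,b])[:,:,::-1])
```

```text
[ 0.61347728 -0.15212965  0.03150372] (array([-0.0043, -0.0042,  0.046 ]), 'toolY yaw', np.float64(-94.13), 'turn', None, 'tilt', array([ 1.7e-03, -2.0e-04, -1.0e+00]))
```

View pics/w11c.png

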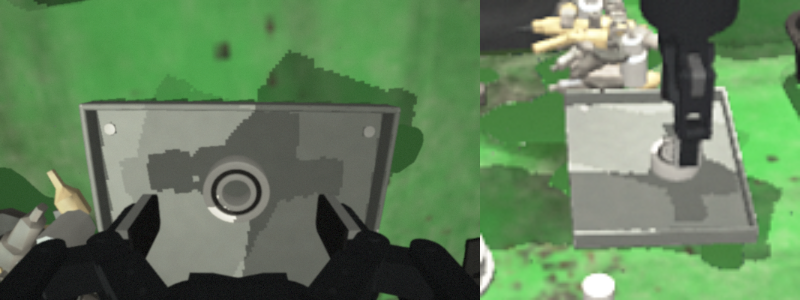

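The wrist view shows the bearing centred between the fingers at (316,256) full-frame. In the side view, the near finger is just right of the bearing's centre.

Run:
```python
from h import *
d=cam('wrist'); s=cam('side')
for h in (0,.012,.017): print(plane(d,[(316,256)],.017-h))
for z in(.03,.037): print(z,proj(s,[[.6135,-.195,z],[.6125,-.151,.010],[.609,-.155,.010]]).round(1).tolist())
```

```text
[[ 0.61304483 -0.15173136  0.017     ]]
[[ 0.60746479 -0.15130188  0.005     ]]
[[ 0.60513978 -0.15112293  0.        ]]
0.03 [[356.0, 181.2], [350.6, 175.0], [349.2, 176.4]]
0.037 [[356.2, 178.4], [350.6, 175.0], [349.2, 176.4]]
```

Call:
{"api": "apply_moves", "payload": {
  "rows": [
    [[-0.004,-0.004,0.04],[0,0,0]],
    [[-0.004,-0.004,0.07],[0,0,0]],
    [[-0.004,-0.004,0.094],[0,0,0]],
    [[-0.004,-0.004,0.094],[0,0,0]],
    [[-0.004,-0.004,0.094],[0,0,0]]
  ]
}}

```text
clock: 30.18
tcp_pos: [0.6119, -0.151, 0.007]
orientation: [3.139, -0.114, 0.0]
contact_force: [0.3, -0.0, -0.5]
grip_width: 0.0855
gripper_force: 0.0
```

Call:
{"api": "apply_moves", "payload": {
  "rows": [
    [[0,0,0],[0,0,0]],
    [[0,0,0],[0,0,0]],
    [[0,0,0],[0,0,0]],
    [[0,0,0],[0,0,0]],
    [[0,0,0],[0,0,0]],
    [[0,0,0],[0,0,0]]
  ],
  "jaw": -1,
  "newtons": 40
}}

```text
clock: 30.92
tcp_pos: [0.612, -0.151, 0.0075]
orientation: [-3.14, 0.114, -0.001]
contact_force: [-2.1, 0.7, 5.7]
grip_width: 0.0398
gripper_force: 40.6
```

Call:
{"api": "apply_moves", "payload": {
  "rows": [
    [[0,0,-0.03],[0,0,0]],
    [[0,0,-0.1],[0,0,0]],
    [[0,0,-0.2],[0,0,0]],
    [[0,0,-0.3],[0,0,0]],
    [[0,0,-0.36],[0,0,0]],
    [[0,0,-0.36],[0,0,0]],
    [[0,0,-0.36],[0,0,0]]
  ]
}}

```text
clock: 31.8
tcp_pos: [0.6112, -0.1506, 0.0963]
orientation: [-3.139, 0.113, 0.002]
contact_force: [0.2, -0.3, -2.3]
grip_width: 0.0398
gripper_force: 40.8
```

Run:
```python
from h import *
ds={n:cam(n) for n in('scene','side')}
for n,t in (('scene',(248,227)),('side',(250,212))):
    d=ds[n]; im=d['frame']; hsv=cv2.cvtColor(im,cv2.COLOR_RGB2HSV)
    w=((hsv[...,1]<70)&(hsv[...,2]>90)).astype(np.uint8)
    k,l,s,c=cv2.connectedComponentsWithStats(w); i=l[t[1],t[0]]
    m=(l==i).astype(np.uint8); cn=max(cv2.findContours(m,0,2)[0],key=cv2.contourArea).reshape(-1,2)
    x0,y0,ww,hh=s[i][:4]; print(n,s[i])
    # upper rim pts: topmost mask point of each column -> top face edge (far half), to plane z=.024, circle fit
    q=np.array([(x,cn[cn[:,0]==x,1].min()) for x in range(x0+3,x0+ww-3)])
    P=plane(d,q,.024)[:,:2]
    from scipy.optimize import least_squares
    f=lambda p:np.hypot(*(P-p[:2]).T)-p[2]
    r=least_squares(f,[.40,-.265,.04],loss='soft_l1',f_scale=.001); r2=least_squares(lambda p:np.hypot(*(P-p).T)-.04,[.4,-.265],loss='soft_l1',f_scale=.001); print(r.x,r2.x,np.abs(r2.fun).max())
print(telemetry.get_obs()['contact_force'],go([.403,-.264,.0675]))
```

```text
scene [ 223  216   53   38 1617]Traceback (most recent call last):
  File "<stdin>", line 10, in <module>
    return umr_minimum(a, axis, None, out, keepdims, initial, where)
ValueError: zero-size array to reduction operation minimum which has no identity
```

```bash
cat > tab.py <<'E'
from h import *
from scipy.optimize import least_squares
def table(n,t,z):
    d=cam(n); hsv=cv2.cvtColor(d['frame'],cv2.COLOR_RGB2HSV)
    w=((hsv[...,1]<70)&(hsv[...,2]>90)).astype(np.uint8)
    k,l,s,c=cv2.connectedComponentsWithStats(w); i=l[t[1],t[0]]; m=l==i
    x0,y0,ww,hh=s[i][:4]
    q=np.array([(x,np.argmax(m[:,x])-.5) for x in range(x0+4,x0+ww-4)],float)
    P=plane(d,q,z)[:,:2]
    r=least_squares(lambda p:np.hypot(*(P-p[:2]).T)-p[2],[.40,-.265,.04],loss='soft_l1',f_scale=.001)
    r2=least_squares(lambda p:np.hypot(*(P-p).T)-.04,[.4,-.265],loss='soft_l1',f_scale=.001)
    print(n,s[i],r.x.round(4),r2.x.round(4),np.abs(r2.fun).max().round(4))
if __name__=='__main__':
    table('scene',(248,227),.024); table('side',(250,212),.024)
    print(telemetry.get_obs()['contact_force'],go([.403,-.264,.0675]))
E
python3 tab.py
```

```text
scene [ 223  216   53   38 1618] [ 0.4048 -0.253   0.0405] [ 0.4051 -0.2525] 0.0025
side [ 225  199   51   43 1703] [ 0.4058 -0.2537  0.0397] [ 0.4057 -0.254 ] 0.0016
[-0.80599135  0.03627821 -1.45527294] (array([-0.7982,  0.5118,  0.1156]), 'toolY yaw', np.float64(-94.14), 'turn', None, 'tilt', array([-1.5e-03,  2.0e-04, -1.0e+00]))
```

Both cameras put the table centre at (0.4054, -0.2533), with fitted radius 40 mm as expected.

Call:
{"api": "apply_moves", "payload": {
  "rows": [
    [[-0.08,0.05,0],[0,0,0]],
    [[-0.2,0.12,0],[0,0,0]],
    [[-0.33,0.19,0],[0,0,0]],
    [[-0.46,0.27,0],[0,0,0]],
    [[-0.58,0.35,0],[0,0,0]],
    [[-0.69,0.41,0],[0,0,0]],
    [[-0.76,0.45,0],[0,0,0]],
    [[-0.792,0.468,0],[0,0,0]],
    [[-0.792,0.468,0],[0,0,0]],
    [[-0.792,0.468,0],[0,0,0]]
  ]
}}

```text
clock: 33.25
tcp_pos: [0.4071, -0.2528, 0.097]
orientation: [3.14, -0.111, 0.001]
contact_force: [-0.6, 0.3, -0.9]
grip_width: 0.0399
gripper_force: 40.8
```

Run:
```python
from h import *
o=telemetry.get_obs(); print(o['tcp_pos'],o['joints'],go([.4054,-.2533,.0295],-94.1))
d=cam('side','s12')
```

```text
[ 0.40714669 -0.25282089  0.09704857] [ 0.15413347  0.36830021  0.32691775  2.15240902 -0.19351226  0.64708767
 -1.02603755] (array([-0.0071,  0.0024,  0.2702]), 'toolY yaw', np.float64(-94.05), 'turn', array([-0.    ,  0.    ,  0.0003]), 'tilt', array([ 8.e-04, -0.e+00, -1.e+00]))
```

Call:
{"api": "apply_moves", "payload": {
  "rows": [
    [[-0.006,0.002,0.08],[0,0,0]],
    [[-0.006,0.002,0.15],[0,0,0]],
    [[-0.006,0.002,0.21],[0,0,0]],
    [[-0.006,0.002,0.25],[0,0,0]],
    [[-0.006,0.002,0.266],[0,0,0]],
    [[-0.006,0.002,0.27],[0,0,0]],
    [[-0.006,0.002,0.27],[0,0,0]]
  ]
}}

```text
clock: 34.17
tcp_pos: [0.4046, -0.2539, 0.0298]
orientation: [3.139, -0.114, 0.001]
contact_force: [0.4, 0.2, -0.3]
grip_width: 0.0394
gripper_force: 40.8
```

Call:
{"api": "apply_moves", "payload": {
  "rows": [
    [[0,0,0.002],[0,0,0]],
    [[0,0,0.004],[0,0,0]],
    [[0,0,0.004],[0,0,0]]
  ]
}}

```text
clock: 34.55
tcp_pos: [0.4044, -0.2537, 0.0286]
orientation: [3.14, -0.114, 0.0]
contact_force: [-0.3, 0.3, -1.5]
grip_width: 0.0397
gripper_force: 40.8
```

Call:
{"api": "apply_moves", "payload": {
  "rows": [
    [[0,0,0],[0,0,0]],
    [[0,0,0],[0,0,0]],
    [[0,0,0],[0,0,0]],
    [[0,0,0],[0,0,0]],
    [[0,0,-0.05],[0,0,0]],
    [[0,0,-0.2],[0,0,0]],
    [[0,0,-0.4],[0,0,0]],
    [[0,0,-0.6],[0,0,0]],
    [[0,0,-0.63],[0,0,0]],
    [[0,0,-0.63],[0,0,0]]
  ],
  "jaw": 1
}}

```text
clock: 35.8
tcp_pos: [0.4045, -0.2536, 0.1866]
orientation: [3.14, -0.113, 0.002]
contact_force: [0.5, -0.4, -0.8]
grip_width: 0.0852
gripper_force: 0.0
```

Run:
```python
from h import *
d=cam('wrist','w13'); g=cv2.cvtColor(d['frame'],cv2.COLOR_RGB2GRAY); print(telemetry.get_obs()['tcp_pos'])
print(proj(d,[[.4054,-.2533,.026],[.4054,-.2533,.012]]))
# concentricity: hough circles of bearing bore ring and table
for a in ((8,16),(18,35),(38,75)):
    c=cv2.HoughCircles(cv2.GaussianBlur(g,(3,3),0),cv2.HOUGH_GRADIENT,1,30,param1=80,param2=22,minRadius=a[0],maxRadius=a[1])
    print(a,None if c is None else c[0][:4].tolist())
# dark bore ring centroid in side+scene
for n,t in(('side',(250,210)),('scene',(248,225))):
    s=cam(n,n+'13'); gg=cv2.cvtColor(s['frame'],cv2.COLOR_RGB2GRAY)[t[1]-22:t[1]+22,t[0]-22:t[0]+22]
    k,l,st,c=cv2.connectedComponentsWithStats((gg<110).astype(np.uint8))
    for i in range(1,k):
        if st[i,4]>6:
            bb=st[i]; p=(bb[0]+(bb[2]-1)/2+t[0]-22,bb[1]+(bb[3]-1)/2+t[1]-22); print(n,bb,p,plane(s,[p],.038)[0].round(4))
```

```text
[ 0.4039194  -0.25332839  0.18562819]
[[316.38881677 181.62354421]
 [316.40872806 178.05968945]]
(8, 16) [[316.5, 185.5, 15.399999618530273], [469.5, 23.5, 15.399999618530273], [560.5, 122.5, 11.800000190734863], [72.5, 146.5, 13.0]]
(18, 35) [[317.5, 185.5, 18.799999237060547], [467.5, 21.5, 18.350000381469727], [526.5, 23.5, 23.299999237060547]]
(38, 75) [[315.5, 175.5, 49.400001525878906]]
side [25 18  5  8 14] (np.float64(255.0), np.float64(209.5)) [ 0.4168 -0.26    0.038 ]
scene [27 15  4  6 10] (np.float64(254.5), np.float64(220.5)) [ 0.4155 -0.259   0.038 ]
```

Run:
```python
from h import *
im=cv2.imread('pics/w13.png'); hsv=cv2.cvtColor(im,cv2.COLOR_BGR2HSV)
g=cv2.cvtColor(im,cv2.COLOR_BGR2GRAY)
print('col316 rows110-250',g[110:250:1,316].tolist()); print('sat',hsv[110:250:2,316,1].tolist())
print('row180 cols 250-385',g[180,250:385].tolist()); print('sat',hsv[180,250:385:2,1].tolist())
w=(hsv[...,1]<70).astype(np.uint8); k,l,s,c=cv2.connectedComponentsWithStats(w); i=l[150,316]; print(s[i],c[i])
```

```text
col316 rows110-250 [146, 143, 140, 134, 132, 131, 135, 135, 133, 134, 134, 131, 129, 129, 124, 126, 175, 212, 222, 223, 226, 225, 211, 160, 149, 197, 233, 238, 238, 235, 220, 163, 133, 130, 131, 130, 128, 129, 129, 131, 135, 131, 132, 130, 134, 132, 130, 130, 129, 126, 143, 165, 171, 172, 169, 158, 135, 85, 49, 52, 93, 143, 171, 171, 164, 152, 139, 136, 143, 180, 222, 230, 234, 234, 235, 236, 235, 234, 233, 231, 209, 154, 126, 124, 130, 159, 227, 252, 252, 242, 189, 110, 77, 123, 217, 252, 253, 253, 250, 245, 234, 229, 229, 231, 229, 228, 226, 225, 225, 229, 229, 231, 232, 234, 224, 180, 151, 145, 146, 144, 142, 143, 143, 141, 145, 147, 148, 139, 135, 133, 129, 122, 110, 103, 102, 106, 104, 102, 99, 100]
sat [111, 109, 108, 108, 108, 107, 108, 102, 23, 11, 11, 16, 14, 10, 10, 16, 17, 21, 16, 19, 17, 15, 19, 18, 20, 19, 16, 17, 20, 41, 19, 18, 20, 16, 18, 14, 11, 11, 11, 10, 18, 16, 17, 10, 4, 20, 23, 14, 3, 5, 10, 11, 11, 13, 11, 11, 11, 22, 98, 101, 105, 107, 106, 106, 104, 111, 110, 112, 113, 121]
row180 cols 250-385 [135, 137, 134, 139, 135, 136, 137, 138, 136, 130, 135, 134, 132,
[... 243 characters left out ...]
233, 229, 228, 228, 222, 192, 156, 149, 143, 149, 147, 149, 152, 173, 178, 171, 166, 163, 150, 118, 72, 45, 49, 88, 137, 158, 160, 163, 161, 155, 142, 136, 133, 133, 131, 131, 129, 132, 132, 130, 127, 131, 131, 129, 129, 129, 129, 128, 129, 129, 132, 138, 138, 133, 117, 105, 103, 102, 102, 104, 102, 103, 101, 100, 101, 101, 100, 101, 99, 100, 102, 99, 100]
sat [126, 129, 128, 128, 129, 131, 130, 131, 67, 19, 11, 10, 10, 9, 8, 8, 9, 8, 8, 9, 11, 16, 21, 20, 19, 34, 23, 17, 18, 20, 17, 11, 11, 14, 19, 16, 14, 17, 19, 20, 20, 21, 26, 20, 21, 19, 18, 19, 15, 16, 17, 22, 17, 19, 18, 18, 19, 20, 77, 117, 121, 122, 119, 116, 122, 122, 117, 121]
[ 266  125  101  101 7877] [315.91506919 174.78342008]
```

The bearing's bore ring is centred at (316.9,185.3) against an expected (316,183–184), so it lies within about 2 mm of the table's centre. I'll accept that. Now I'll return the clamp first.

Call:
{"api": "apply_moves", "payload": {
  "rows": [
    [[0.05,0.04,0],[0,0,-0.05]],
    [[0.1,0.08,0],[0,0,-0.1]],
    [[0.16,0.12,0],[0,0,-0.155]],
    [[0.22,0.17,0],[0,0,-0.21]],
    [[0.28,0.22,0],[0,0,-0.265]],
    [[0.34,0.27,0],[0,0,-0.32]],
    [[0.4,0.32,0],[0,0,-0.375]],
    [[0.45,0.36,0],[0,0,-0.43]],
    [[0.477,0.39,0],[0,0,-0.485]],
    [[0.477,0.39,0],[0,0,-0.54]]
  ],
  "jaw": 0.3
}}

```text
clock: 37.2
tcp_pos: [0.5158, -0.3598, 0.1838]
orientation: [-2.154, -2.283, 0.001]
contact_force: [-0.9, 0.0, -0.2]
grip_width: 0.0555
gripper_force: 0.0
```

Run:
```python
from h import *
o=telemetry.get_obs(); print(o['tcp_pos'],go([.5166,-.3595,.0667],3.05))
d=cam('wrist','w14'); print(proj(d,[[.5166,-.3595,.080-.012]]))
hsv=cv2.cvtColor(d['frame'],cv2.COLOR_RGB2HSV); w=((hsv[...,1]<60)&(hsv[...,2]>150)).astype(np.uint8)
k,l,s,c=cv2.connectedComponentsWithStats(w)
for i in range(1,k):
    if s[i,4]>150: print(s[i],c[i].round(1))
```

```text
[ 0.51575319 -0.35984159  0.18378708] (array([4.000e-04, 4.700e-03, 4.683e-01]), 'toolY yaw', np.float64(3.35), 'turn', array([-0.    ,  0.    ,  0.0016]), 'tilt', array([-0.0028,  0.0015, -1.    ]))
[[318.69065894 196.44525944]]
[ 136    0  112  103 7262] [192.8  46.2]
[ 326    0  188   64 8341] [422.   24.1]
[162  24  34  36 754] [179.4  42.1]
[303 186  30  30 686] [317.6 200.1]
[122 197  42  36 410] [143.7 215.2]
[489 261  26  26 330] [503.1 274.5]
[ 108  262   65   50 1408] [145.4 289.4]
[151 374  19  26 272] [161.7 389.6]
```

Call:
{"api": "apply_moves", "payload": {
  "rows": [
    [[0,0.004,0.1],[0,0,0]],
    [[0,0.004,0.2],[0,0,0]],
    [[0,0.004,0.3],[0,0,0]],
    [[0,0.004,0.4],[0,0,0]],
    [[0,0.004,0.45],[0,0,0]],
    [[0,0.004,0.472],[0,0,0]],
    [[0,0.004,0.472],[0,0,0]],
    [[0,0.004,0.472],[0,0,0]]
  ]
}}

```text
clock: 38.25
tcp_pos: [0.5178, -0.3599, 0.0689]
orientation: [2.161, 2.279, 0.001]
contact_force: [0.6, 0.5, -1.1]
grip_width: 0.0553
gripper_force: 0.0
```

Call:
{"api": "apply_moves", "payload": {
  "rows": [
    [[0,0,0],[0,0,0]],
    [[0,0,0],[0,0,0]],
    [[0,0,0],[0,0,0]],
    [[0,0,0],[0,0,0]],
    [[0,0,0],[0,0,0]],
    [[0,0,0],[0,0,0]]
  ],
  "jaw": -1,
  "newtons": 50
}}

```text
clock: 39.0
tcp_pos: [0.5174, -0.3598, 0.0686]
orientation: [2.161, 2.279, -0.0]
contact_force: [-1.0, 1.2, 5.4]
grip_width: 0.0191
gripper_force: 48.7
```

Call:
{"api": "apply_moves", "payload": {
  "rows": [
    [[0,0,-0.03],[0,0,0]],
    [[0,0,-0.1],[0,0,0]],
    [[0,0,-0.17],[0,0,0]],
    [[0,0,-0.2],[0,0,0]],
    [[0,0,-0.2],[0,0,0]],
    [[0,0,-0.2],[0,0,0]]
  ]
}}

```text
clock: 39.75
tcp_pos: [0.5169, -0.3592, 0.1176]
orientation: [-2.161, -2.279, 0.0]
contact_force: [-0.5, 0.2, -2.5]
grip_width: 0.0185
gripper_force: 49.0
```

Run:
```python
from h import *
o=telemetry.get_obs(); print(o['tcp_pos'],go([.6171,-.096,.1157],3.05))
```

```text
[ 0.51691563 -0.35923977  0.11758694] (array([1.03  , 0.4564, 0.0078]), 'toolY yaw', np.float64(3.06), 'turn', array([-0.    ,  0.    ,  0.0001]), 'tilt', array([-7.e-04,  5.e-04, -1.e+00]))
```

Call:
{"api": "apply_moves", "payload": {
  "rows": [
    [[0.08,0.035,0],[0,0,0]],
    [[0.2,0.09,0],[0,0,0]],
    [[0.34,0.15,0],[0,0,0]],
    [[0.48,0.21,0],[0,0,0]],
    [[0.62,0.27,0],[0,0,0]],
    [[0.76,0.34,0],[0,0,0]],
    [[0.88,0.39,0],[0,0,0]],
    [[0.96,0.43,0],[0,0,0]],
    [[1.0,0.443,0],[0,0,0]],
    [[1.0,0.443,0],[0,0,0]]
  ]
}}

```text
clock: 41.0
tcp_pos: [0.6144, -0.1036, 0.1178]
orientation: [-2.16, -2.28, 0.0]
contact_force: [0.4, -0.7, -1.6]
grip_width: 0.0187
gripper_force: 49.0
```

Call:
{"api": "apply_moves", "payload": {
  "rows": [
    [[0.015,0.006,0],[0,0,0]],
    [[0.031,0.013,0],[0,0,0]],
    [[0.031,0.013,0],[0,0,0]],
    [[0.031,0.013,0.06],[0,0,0]],
    [[0.031,0.013,0.12],[0,0,0]],
    [[0.031,0.013,0.17],[0,0,0]],
    [[0.031,0.013,0.195],[0,0,0]],
    [[0.031,0.013,0.195],[0,0,0]],
    [[0.031,0.013,0.195],[0,0,0]]
  ]
}}

```text
clock: 42.12
tcp_pos: [0.6176, -0.096, 0.0694]
orientation: [2.161, 2.28, 0.001]
contact_force: [0.1, 0.8, -1.7]
grip_width: 0.0188
gripper_force: 49.1
```

Run:
```python
from h import *
print(np.mean([(cam('wrist'),telemetry.get_obs()['tcp_pos'])[1] for _ in range(4)],0),go([.6171,-.096,.067],3.05),telemetry.get_obs()['contact_force'])
```

```text
[ 0.61758461 -0.09602972  0.06952187] (array([ 0.0002, -0.0016,  0.0099]), 'toolY yaw', np.float64(3.06), 'turn', array([ 0.    , -0.    ,  0.0001]), 'tilt', array([ 5.e-04, -0.e+00, -1.e+00])) [-0.06226531 -1.03528001 -1.62395878]
```

Call:
{"api": "apply_moves", "payload": {
  "rows": [
    [[0,-0.001,0.004],[0,0,0]],
    [[0,-0.001,0.007],[0,0,0]],
    [[0,-0.001,0.008],[0,0,0]],
    [[0,-0.001,0.008],[0,0,0]]
  ]
}}

```text
clock: 42.82
tcp_pos: [0.6171, -0.0961, 0.0677]
orientation: [2.161, 2.28, 0.0]
contact_force: [-2.3, -0.2, 4.9]
grip_width: 0.0187
gripper_force: 49.6
```

Call:
{"api": "apply_moves", "payload": {
  "rows": [
    [[0,0,0],[0,0,0]],
    [[0,0,0],[0,0,0]],
    [[0,0,0],[0,0,0]],
    [[0,0,-0.04],[0,0,0]],
    [[0,0,-0.15],[0,0,0]],
    [[0,0,-0.3],[0,0,0]],
    [[0,0,-0.45],[0,0,0]],
    [[0,0,-0.47],[0,0,0]],
    [[0,0,-0.47],[0,0,0]]
  ],
  "jaw": 0.3
}}

```text
clock: 43.95
tcp_pos: [0.6171, -0.096, 0.1852]
orientation: [2.161, 2.28, 0.001]
contact_force: [-0.7, 0.5, -0.1]
grip_width: 0.0557
gripper_force: 0.0
```

Run:
```python
from h import *
print(telemetry.get_obs()['tcp_pos'],go([.4504,-.4197,.186],-13.1))
```

```text
[ 0.61712601 -0.09602944  0.18516723] (array([-1.2572, -0.7351, -0.0038]), 'toolY yaw', np.float64(3.06), 'turn', array([ 0.    , -0.0001,  0.0898]), 'tilt', array([ 8.e-04, -0.e+00, -1.e+00]))
```

Next the jack.

Call:
{"api": "apply_moves", "payload": {
  "rows": [
    [[-0.15,-0.09,0],[0,0,0]],
    [[-0.3,-0.18,0],[0,0,0]],
    [[-0.45,-0.27,0],[0,0,0]],
    [[-0.6,-0.36,0],[0,0,0]],
    [[-0.75,-0.45,0],[0,0,0]],
    [[-0.9,-0.54,0],[0,0,0]],
    [[-0.97,-0.63,0],[0,0,0]],
    [[-1.0,-0.7,0],[0,0,0]],
    [[-1.0,-0.735,0],[0,0,0]],
    [[-1.0,-0.735,0],[0,0,0]]
  ]
}}

```text
clock: 45.2
tcp_pos: [0.4469, -0.3544, 0.1845]
orientation: [-2.16, -2.28, -0.001]
contact_force: [-0.1, 0.5, 0.8]
grip_width: 0.0558
gripper_force: 0.0
```

Call:
{"api": "apply_moves", "payload": {
  "rows": [
    [[-0.1,0,0],[0,0,0.03]],
    [[-0.2,0,0],[0,0,0.06]],
    [[-0.257,0,0],[0,0,0.09]],
    [[-0.257,0,0],[0,0,0.09]],
    [[-0.257,0,0],[0,0,0.09]]
  ]
}}

```text
clock: 45.82
tcp_pos: [0.4513, -0.4181, 0.1845]
orientation: [-2.457, -1.957, -0.001]
contact_force: [-0.7, -0.5, -0.1]
grip_width: 0.0554
gripper_force: 0.0
```

Run:
```python
from h import *
o=telemetry.get_obs(); print(o['tcp_pos'],go([.4504,-.4197,.0654],-13.1))
d=cam('wrist','w15'); print(proj(d,[[.4504,-.4197,.092-.012]]))
hsv=cv2.cvtColor(d['frame'],cv2.COLOR_RGB2HSV); w=((hsv[...,1]<60)&(hsv[...,2]>130)).astype(np.uint8)
k,l,s,c=cv2.connectedComponentsWithStats(w)
for i in range(1,k):
    if s[i,4]>150 and abs(c[i][0]-317)<60: print(s[i],c[i].round(1))
```

```text
[ 0.45127147 -0.41808513  0.18454895] (array([-0.0075, -0.0019,  0.4766]), 'toolY yaw', np.float64(-12.92), 'turn', array([-0.   ,  0.   ,  0.001]), 'tilt', array([ 1.e-04,  9.e-04, -1.e+00]))
[[316.42447791 203.37047627]]
[299 183  32  36 756] [314.9 202.3]
[248 263  28  52 751] [261.1 294.3]
[255 323  22  41 733] [265.5 343.7]
```

Call:
{"api": "apply_moves", "payload": {
  "rows": [
    [[-0.007,-0.003,0.1],[0,0,0]],
    [[-0.007,-0.003,0.2],[0,0,0]],
    [[-0.007,-0.003,0.3],[0,0,0]],
    [[-0.007,-0.003,0.4],[0,0,0]],
    [[-0.007,-0.003,0.45],[0,0,0]],
    [[-0.007,-0.003,0.474],[0,0,0]],
    [[-0.007,-0.003,0.474],[0,0,0]],
    [[-0.007,-0.003,0.474],[0,0,0]]
  ]
}}

```text
clock: 46.88
tcp_pos: [0.4497, -0.4216, 0.0671]
orientation: [2.46, 1.952, 0.001]
contact_force: [-1.2, 0.4, -0.3]
grip_width: 0.0554
gripper_force: 0.0
```

Call:
{"api": "apply_moves", "payload": {
  "rows": [
    [[0,0,0],[0,0,0]],
    [[0,0,0],[0,0,0]],
    [[0,0,0],[0,0,0]],
    [[0,0,0],[0,0,0]],
    [[0,0,0],[0,0,0]],
    [[0,0,0],[0,0,0]]
  ],
  "jaw": -1,
  "newtons": 50
}}

```text
clock: 47.62
tcp_pos: [0.4498, -0.4215, 0.0669]
orientation: [2.46, 1.952, 0.001]
contact_force: [-0.1, 0.9, 6.7]
grip_width: 0.0221
gripper_force: 49.4
```

Call:
{"api": "apply_moves", "payload": {
  "rows": [
    [[0,0,-0.03],[0,0,0]],
    [[0,0,-0.1],[0,0,0]],
    [[0,0,-0.17],[0,0,0]],
    [[0,0,-0.2],[0,0,0]],
    [[0,0,-0.2],[0,0,0]],
    [[0,0,-0.2],[0,0,0]]
  ]
}}

```text
clock: 48.38
tcp_pos: [0.449, -0.4209, 0.1158]
orientation: [-2.46, -1.952, 0.0]
contact_force: [-0.1, 0.4, -2.2]
grip_width: 0.0219
gripper_force: 49.3
```

Run:
```python
from h import *
o=telemetry.get_obs(); print(o['tcp_pos'],go([.5564,-.1516,.115],-13.1))
```

```text
[ 0.44897394 -0.42086663  0.11584324] (array([1.1465, 0.1736, 0.0037]), 'toolY yaw', np.float64(-13.14), 'turn', array([ 0.    , -0.    , -0.0002]), 'tilt', array([-6.e-04,  6.e-04, -1.e+00]))
```

Call:
{"api": "apply_moves", "payload": {
  "rows": [
    [[0.08,0.01,0],[0,0,0]],
    [[0.2,0.03,0],[0,0,0]],
    [[0.34,0.05,0],[0,0,0]],
    [[0.48,0.07,0],[0,0,0]],
    [[0.62,0.09,0],[0,0,0]],
    [[0.76,0.115,0],[0,0,0]],
    [[0.88,0.135,0],[0,0,0]],
    [[0.96,0.15,0],[0,0,0]],
    [[1.0,0.155,0],[0,0,0]],
    [[1.0,0.155,0],[0,0,0]]
  ]
}}

```text
clock: 49.62
tcp_pos: [0.5438, -0.1862, 0.1161]
orientation: [-2.46, -1.953, 0.0]
contact_force: [0.5, -0.4, -2.2]
grip_width: 0.0223
gripper_force: 49.3
```

Call:
{"api": "apply_moves", "payload": {
  "rows": [
    [[0.07,0.008,0],[0,0,0]],
    [[0.14,0.017,0],[0,0,0]],
    [[0.14,0.017,0],[0,0,0]],
    [[0.14,0.017,0.06],[0,0,0]],
    [[0.14,0.017,0.12],[0,0,0]],
    [[0.14,0.017,0.17],[0,0,0]],
    [[0.14,0.017,0.193],[0,0,0]],
    [[0.14,0.017,0.193],[0,0,0]],
    [[0.14,0.017,0.193],[0,0,0]]
  ]
}}

```text
clock: 50.75
tcp_pos: [0.5563, -0.1536, 0.0684]
orientation: [2.461, 1.952, 0.001]
contact_force: [0.6, 0.4, -0.9]
grip_width: 0.022
gripper_force: 49.2
```

Run:
```python
from h import *
print(np.mean([(cam('wrist'),telemetry.get_obs()['tcp_pos'])[1] for _ in range(4)],0),go([.556,-.153,.066],-13.1),telemetry.get_obs()['contact_force'])
```

```text
[ 0.55630616 -0.15351682  0.06848454] (array([ 0.0016, -0.0013,  0.0098]), 'toolY yaw', np.float64(-13.14), 'turn', array([ 0.    ,  0.    , -0.0002]), 'tilt', array([ 8.e-04, -1.e-04, -1.e+00])) [-0.04428197  0.64439726 -2.03240241]
```

Call:
{"api": "apply_moves", "payload": {
  "rows": [
    [[0.001,-0.001,0.004],[0,0,0]],
    [[0.001,-0.001,0.008],[0,0,0]],
    [[0.001,-0.001,0.01],[0,0,0]],
    [[0.001,-0.001,0.01],[0,0,0]]
  ]
}}

```text
clock: 51.45
tcp_pos: [0.5558, -0.1531, 0.0659]
orientation: [2.461, 1.953, 0.0]
contact_force: [-1.3, 1.1, 4.2]
grip_width: 0.022
gripper_force: 49.9
```

Call:
{"api": "apply_moves", "payload": {
  "rows": [
    [[0,0,0],[0,0,0]],
    [[0,0,0],[0,0,0]],
    [[0,0,0],[0,0,0]],
    [[0,0,-0.04],[0,0,0]],
    [[0,0,-0.15],[0,0,0]],
    [[0,0,-0.3],[0,0,0]],
    [[0,0,-0.45],[0,0,0]],
    [[0,0,-0.48],[0,0,0]],
    [[0,0,-0.48],[0,0,0]]
  ],
  "jaw": 0.3
}}

```text
clock: 52.58
tcp_pos: [0.5558, -0.1531, 0.186]
orientation: [2.46, 1.952, 0.001]
contact_force: [1.5, 0.2, -0.7]
grip_width: 0.0554
gripper_force: 0.0
```

Run:
```python
from h import *
print(telemetry.get_obs()['tcp_pos'],go([.5242,-.436,.186],-13.14))
```

```text
[ 0.55581982 -0.1531031   0.18598046] (array([-1.1307e+00,  1.3410e-01, -2.0000e-04]), 'toolY yaw', np.float64(-13.14), 'turn', array([-0., -0.,  0.]), 'tilt', array([ 0.001, -0.   , -1.   ]))
```

Now the tee.

Call:
{"api": "apply_moves", "payload": {
  "rows": [
    [[-0.2,0.02,0],[0,0,0]],
    [[-0.4,0.045,0],[0,0,0]],
    [[-0.6,0.07,0],[0,0,0]],
    [[-0.8,0.09,0],[0,0,0]],
    [[-0.95,0.115,0],[0,0,0]],
    [[-1.0,0.134,0],[0,0,0]],
    [[-1.0,0.134,0],[0,0,0]]
  ]
}}

```text
clock: 53.45
tcp_pos: [0.5313, -0.4038, 0.1842]
orientation: [-2.46, -1.951, 0.001]
contact_force: [0.7, 0.7, -0.4]
grip_width: 0.0551
gripper_force: 0.0
```

Call:
{"api": "apply_moves", "payload": {
  "rows": [
    [[-0.08,0,0],[0,0,0]],
    [[-0.131,0,0],[0,0,0]],
    [[-0.131,0,0],[0,0,0]],
    [[-0.131,0,0.1],[0,0,0]],
    [[-0.131,0,0.2],[0,0,0]],
    [[-0.131,0,0.3],[0,0,0]],
    [[-0.131,0,0.37],[0,0,0]],
    [[-0.131,0,0.398],[0,0,0]],
    [[-0.131,0,0.398],[0,0,0]],
    [[-0.131,0,0.398],[0,0,0]]
  ]
}}

```text
clock: 54.7
tcp_pos: [0.5246, -0.4365, 0.087]
orientation: [2.46, 1.952, 0.001]
contact_force: [-0.6, 0.2, 0.2]
grip_width: 0.0555
gripper_force: 0.0
```

Call:
{"api": "apply_moves", "payload": {
  "rows": [
    [[0,0,0],[0,0,0]],
    [[0,0,0],[0,0,0]],
    [[0,0,0],[0,0,0]],
    [[0,0,0],[0,0,0]],
    [[0,0,0],[0,0,0]],
    [[0,0,0],[0,0,0]]
  ],
  "jaw": -1,
  "newtons": 50
}}

```text
clock: 55.45
tcp_pos: [0.5245, -0.4363, 0.0866]
orientation: [2.46, 1.952, 0.001]
contact_force: [0.4, -0.4, 5.9]
grip_width: 0.0131
gripper_force: 49.2
```

Call:
{"api": "apply_moves", "payload": {
  "rows": [
    [[0,0,-0.03],[0,0,0]],
    [[0,0,-0.1],[0,0,0]],
    [[0,0,-0.17],[0,0,0]],
    [[0,0,-0.2],[0,0,0]],
    [[0.1,0.012,-0.2],[0,0,0]],
    [[0.24,0.028,-0.2],[0,0,0]],
    [[0.4,0.046,-0.2],[0,0,0]],
    [[0.56,0.065,-0.2],[0,0,0]],
    [[0.7,0.08,-0.2],[0,0,0]],
    [[0.8,0.092,-0.2],[0,0,0]]
  ]
}}

```text
clock: 56.7
tcp_pos: [0.5927, -0.2423, 0.1355]
orientation: [-2.456, -1.956, -0.001]
contact_force: [0.2, -0.3, -2.8]
grip_width: 0.0132
gripper_force: 49.0
```

Call:
{"api": "apply_moves", "payload": {
  "rows": [
    [[0.1,0.012,0],[0,0,0]],
    [[0.15,0.018,0],[0,0,0]],
    [[0.162,0.019,0],[0,0,0]],
    [[0.162,0.019,0],[0,0,0]],
    [[0.162,0.019,0.06],[0,0,0]],
    [[0.162,0.019,0.12],[0,0,0]],
    [[0.162,0.019,0.17],[0,0,0]],
    [[0.162,0.019,0.193],[0,0,0]],
    [[0.162,0.019,0.193],[0,0,0]],
    [[0.162,0.019,0.193],[0,0,0]]
  ]
}}

```text
clock: 57.95
tcp_pos: [0.6062, -0.2084, 0.0882]
orientation: [2.46, 1.952, 0.001]
contact_force: [-0.0, -0.3, -2.5]
grip_width: 0.0131
gripper_force: 48.9
```

Run:
```python
from h import *
print(np.mean([(cam('wrist'),telemetry.get_obs()['tcp_pos'])[1] for _ in range(4)],0),go([.6062,-.2086,.0857],-13.14),telemetry.get_obs()['contact_force'])
```

```text
[ 0.60617049 -0.20829251  0.08830069] (array([-0.0013,  0.0008,  0.0101]), 'toolY yaw', np.float64(-13.14), 'turn', array([-0., -0.,  0.]), 'tilt', array([ 8.e-04, -2.e-04, -1.e+00])) [ 0.29131784 -0.31463043 -2.83282875]
```

Call:
{"api": "apply_moves", "payload": {
  "rows": [
    [[-0.001,0,0.005],[0,0,0]],
    [[-0.001,0,0.009],[0,0,0]],
    [[-0.001,0,0.011],[0,0,0]],
    [[-0.001,0,0.011],[0,0,0]]
  ]
}}

```text
clock: 58.65
tcp_pos: [0.6061, -0.2086, 0.0856]
orientation: [2.461, 1.952, 0.001]
contact_force: [-1.2, 0.2, 3.2]
grip_width: 0.0131
gripper_force: 49.5
```

Call:
{"api": "apply_moves", "payload": {
  "rows": [
    [[0,0,0],[0,0,0]],
    [[0,0,0],[0,0,0]],
    [[0,0,0],[0,0,0]],
    [[0,0,-0.04],[0,0,0]],
    [[0,0,-0.15],[0,0,0]],
    [[0,0,-0.3],[0,0,0]],
    [[0,0,-0.45],[0,0,0]],
    [[0,0,-0.6],[0,0,0]],
    [[0,0,-0.6],[0,0,0]]
  ],
  "jaw": 0.3
}}

```text
clock: 59.78
tcp_pos: [0.6077, -0.2093, 0.2395]
orientation: [2.457, 1.949, 0.007]
contact_force: [0.1, 0.3, 0.3]
grip_width: 0.0552
gripper_force: 0.0
```

Run:
```python
from h import *
print(telemetry.get_obs()['tcp_pos'],go([.6055,-.1536,.236],0.12))
```

```text
[ 0.60768949 -0.20930894  0.23946014] (array([ 0.215 , -0.0594,  0.0134]), 'toolY yaw', np.float64(-13.16), 'turn', array([-0.    ,  0.0005, -0.0738]), 'tilt', array([ 0.0073, -0.0017, -1.    ]))
```

Now back to the first overhead pose to compare with the starting picture.

Call:
{"api": "apply_moves", "payload": {
  "rows": [
    [[0.07,-0.02,0],[0,0,-0.03]],
    [[0.15,-0.04,0],[0,0,-0.06]],
    [[0.215,-0.055,0],[0,0,-0.074]],
    [[0.215,-0.055,0.005],[0,0,-0.074]],
    [[0.215,-0.055,0.005],[0,0,-0.074]],
    [[0.215,-0.055,0.005],[0,0,-0.074]]
  ],
  "jaw": 1
}}

```text
clock: 60.52
tcp_pos: [0.6044, -0.1542, 0.2337]
orientation: [2.22, 2.222, -0.001]
contact_force: [-0.4, 0.4, 0.1]
grip_width: 0.0857
gripper_force: 0.0
```

Run:
```python
from h import *
d=cam('wrist','w20'); print(telemetry.get_obs()['tcp_pos'],go([.6055,-.1536,.236],.12)[3])
a=cv2.imread('pics/w1.png',0); b=cv2.imread('pics/w20.png',0)
def shift(A,B,x,y,r,sr=12):
    t=A[y-r:y+r,x-r:x+r]; S=B[y-r-sr:y+r+sr,x-r-sr:x+r+sr]
    m=cv2.matchTemplate(S,t,cv2.TM_CCOEFF_NORMED); _,v,_,p=cv2.minMaxLoc(m); return p[0]-sr,p[1]-sr,round(v,3)
for n,p,r in [('rivFL',(258,77),9),('rivBL',(368,87),9),('rivBR',(350,241),9),('rivFR',(252,234),9),('clamp',(331,114),18),('jacktop',(257,181),14),('jackfoot',(270,165),24),('teefoot',(319,217),20),('barnear',(311,275),18),('tee',(316,245),40)]: print(n,shift(a,b,*p,r))
for n,o in (('side','side0'),('scene','scene0')):
    s=cam(n,n+'20'); A=cv2.imread(f'pics/{o}.png',0); B=cv2.imread(f'pics/{n}20.png',0)
    P={'side':{'jack':(324,165),'clamp':(350,148),'tee':(355,180)},'scene':{'jack':(302,178),'clamp':(317,163),'tee':(339,180)}}[n]
    for k,p in P.items(): print(n,k,shift(A,B,*p,14,8))
```

```text
[ 0.60443027 -0.15402497  0.23371561] turn
rivFL (1, 0, 0.961)
rivBL (1, 0, 0.992)
rivBR (1, 1, 0.98)
rivFR (1, 1, 0.98)
clamp (1, 0, 0.989)
jacktop (1, 0, 0.99)
jackfoot (1, 0, 0.996)
teefoot (1, 0, 0.982)
barnear (2, 0, 0.987)
tee (1, 1, 0.984)
side jack (0, 0, 0.835)
side clamp (0, 0, 0.882)
side tee (0, 0, 0.864)
scene jack (0, 0, 0.866)
scene clamp (0, 0, 0.827)
scene tee (0, 0, 0.878)
```

All the tools are within a pixel of where they started. One last numeric check of the bearing on the table, then hand in.

Run:
```python
from h import *
for n,o in(('side','side0'),('scene','scene0')):
    s=cam(n); g=cv2.cvtColor(s['frame'],cv2.COLOR_RGB2GRAY).astype(int); A=cv2.imread(f'pics/{o}.png',0).astype(int)
    c=proj(s,[[.4054,-.2533,.038]])[0].round().astype(int); y,x=np.mgrid[c[1]-20:c[1]+21,c[0]-22:c[0]+23]
    D=np.abs(g-A)[c[1]-20:c[1]+21,c[0]-22:c[0]+23]; m=(D>45).astype(np.uint8)
    k,l,st,cc=cv2.connectedComponentsWithStats(m)
    print(n,c,[ (st[i].tolist(),plane(s,[cc[i]+c-[22,20]],.036)[0].round(4).tolist()) for i in range(1,k) if st[i,4]>12], plane(s,[(x[m>0].mean(),y[m>0].mean())],.034))
    e=proj(s,[.4054,-.2533,.038]+np.array([[.0,-.021,0],[0,.021,0],[.021,0,0],[-.021,0,0]])); print((e-c+[22,20]).round(1).tolist())
```

```text
side [248 207] [([0, 0, 45, 10, 403], [0.4089, -0.2063, 0.036]), ([0, 12, 45, 29, 605], [0.3992, -0.2588, 0.036]), ([14, 16, 18, 11, 68], [0.4062, -0.2492, 0.036]), ([18, 20, 10, 5, 41], [0.405, -0.2545, 0.036])] [[ 0.40315233 -0.23748984  0.034     ]]
[[22.9, 28.6], [22.0, 12.7], [34.2, 19.5], [10.5, 21.5]]
scene [248 220] [([0, 0, 45, 41, 1059], [0.4124, -0.2271, 0.036])] [[ 0.4133954  -0.22391447  0.034     ]]
[[26.1, 26.1], [17.7, 15.0], [33.2, 17.5], [10.2, 23.4]]
```

```bash
python3 -c "
from bench import job
print(job.hand_in())"
```

```text
the job is handed in; nothing more can be done
None
```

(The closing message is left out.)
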